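# Load the herb dryer and set its timer

## Robot

A 7-joint arm with a two-finger parallel gripper is mounted at the origin on the work surface. World frame = base frame: x ahead of the robot, y to its left, z up, the work surface at z = 0. Lengths are in m, angles in degrees, forces in N, time in s.
With the tool pointing down it reaches from about 0.425 to 0.875 m from the base axis. Payload 8.4 kg.
Tool frame: the origin (TCP) lies at the very end of the fingers, on their centre line; the grasp point (between the pads) lies 19 mm behind it; z points along the fingers, y is the line along which they close (so a half turn about z gives the same grasp; the last joint's range is limited). The gripper opens to 87 mm and grips with 3 to 60 N. Pads are 19 mm wide; open, the fingers measure 117 mm over their backs; the gripper's body (75 mm by 190 mm) begins 51 mm behind the grasp point.
Start: joints at [69.316, 19.091, 2.286, 83.961, -0.768, 76.965, -3.352], TCP at [0.168, -0.628, 0.223] pointing down, gripper open.
Joint ranges: [-147.57, 147.57], [-21.85, 119.76], [-74.77, 79.35], [14.55, 137.4], [-85.83, 265.84], [4.83, 119.75], [-152.11, 152.11]. Speed limits (degrees/s): [127.2, 127.2, 159.86, 159.86, 180, 180, 180].

## Interface

Orientations are given as a 3x3 rotation matrix whose columns are the frame's x, y, z axes.
In Python, from station import ctrl, eyes gives the robot as it stands.
- The arm moves only by the tool step_arm, never from a script. Its arguments are lists of equal length, an entry for each row: "twist": the turn, a rotation vector about the tool's x, y, z in degrees, a list of three; "linear": the shift along the tool's x, y, z in m, a list of three; "claw": the finger opening in m, from 0 to 0.087. In form: {"twist": [[ax, ay, az], ...], "linear": [[tx, ty, tz], ...], "claw": [claw, ...]}. A call has 1 to 10 rows; each row shifts and turns the commanded pose from where the row before left it, along the tool's axes as they then stand; what a row does not reach is not made up. A row lasts 1/10 s, in which the tool goes at most 50 mm and 8.59 degrees, less where a joint would pass 70% of its speed; a pose out of reach is approached as far as the arm can. A call is refused whole if a number of a shift passes 0.05 or a number of a turn 8.59, either way. A call with a gripper value outside its range is refused whole. The fingers move at their own pace and stop on an object; "force" is the grip in N (left out, the last holds). Time passes only in rows, so rows that do not move let the fingers close. It gives the time, the measured TCP pose, the force, the opening and the grip force at its end, in the units of the state.
- ctrl.sense(): the state, without advancing time (a new reading comes with each control period).
- eyes.read_camera(name): name is "scene" or "top" or "wrist"; returns a dict with "image" (420x560x3 uint8, blue, green, red), "K" (3x3 intrinsics, pixels), "xyz" and "attitude" of the camera in the world. Camera axes: x right, y down, z forward; pixel columns grow to the right and rows downward; lengths in m; the calibration is good to about 2 mm. The wrist camera is an equidistant fisheye: a pixel r from the principal point sees the ray r / f radians off the axis. A picture is of the moment at which its call begins. There is no depth.
- ctrl.finish_job(): hands the job in; it is judged then, once.
The state is a dict: "time_s": time; "joint_pos": joint angles; "joint_vel": joint speeds; "joint_torque": joint torques, N m; "tcp_pos": TCP position; "eef_rot": TCP orientation; "contact_force": force on the tool from outside, world axes, zero at the start; "wrist_torque": the same for the moment, N m; "gripper_width": opening from 0.0 (shut) to 1.0 (fully open); "grasp_force": force on a finger pad.
Only numpy, scipy, OpenCV 4.12 (cv2) and the standard library are available. Lean on these libraries where they do the work, as an engineer would, in place of code of your own. Each camera call takes 0.05 s, during which the arm holds its last target. There are 200 camera calls.

## Task

The herb dryer was left running: first turn its dial all the way back to off (pointer straight at the front). Then slide every drying tray lying on the worktop, plain end first, fully home into the dryer's slots, one in each, and only when all are in turn the dial until its pointer is at the brass marker on the scale. Leave the mug and the seamer where they are.

Things in the scene. Friction and masses are not known exactly. Their poses are not given: they have to be found in the camera images.
- dryer: low white herb dryer, fixed to the worktop, 180 deep (x) x 260 wide (y) x 85 mm high to its deck. Origin: centre of its underside; its slotted front faces -x (towards the robot), +x to the back. A tray goes into any slot. The slots' floor runs on 25 mm before the face as an open sill with 8 mm high ribs between the slots; lips flare the mouths
- slot0 (a point): left (+y) one of 3 equal level slots, 68 wide x 14 mm high, 80 mm deep to the back stop. Origin: middle of its floor at the housing's front face, 30 mm above the worktop; +x into the dryer, y left, z up. A tray fully home has its origin at x = 15 mm, y = z = 0 here
- slot1 (a point): middle one of 3 equal level slots, 68 wide x 14 mm high, 80 mm deep to the back stop. Origin: middle of its floor at the housing's front face, 30 mm above the worktop; +x into the dryer, y left, z up. A tray fully home has its origin at x = 15 mm, y = z = 0 here
- slot2 (a point): right (-y) one of 3 equal level slots, 68 wide x 14 mm high, 80 mm deep to the back stop. Origin: middle of its floor at the housing's front face, 30 mm above the worktop; +x into the dryer, y left, z up. A tray fully home has its origin at x = 15 mm, y = z = 0 here
- dial (a joint): angle of the timer dial on the deck, rad: 0 = off, at its stop, white pointer line to the dryer's front (its -x); grows clockwise seen from above to a stop at 3.1; stays where left (friction 0.03 N m). Black disc, 44 mm across, with an upright bar grip 42 long, 14 wide, 32 mm high that lies along the dryer's x at 0; the pointer line is on top of one end of the bar
- dial_grip (a point): point on the dial's vertical axis inside the bar grip, 37 mm above the deck, 7 mm below the top of the bar; the disc's top is 23 mm lower
- dial_tip (a point): point on the pointer's line, 30 mm out from the dial's axis, 6 mm above the deck
- mark (a joint): angle of the brass marker in rad, in the same sense and from the same zero as the dial: the dial points at the marker when the two are equal. Stiff; stays as it is
- mark_tip (a point): point 30 mm out from the dial's axis, 6 mm above the deck, in the direction of the brass marker: a small brass block, 18 x 5 x 8 mm high, on the grey scale plate beside the dial, 38 to 56 mm from the dial's axis (the scale's black ticks are 0.25 rad apart)
- tray0: one of up to 3 alike drying trays (None = absent): flat perforated metal blade 130 (x) x 62 (y) x 5 mm, 90 g, on it an upright wooden grip, 24 (x) x 12 (y) mm, centred at x = -52 mm, its top 45 mm above the underside. Origin: centre of the blade's underside; +x from the grip to the plain end that enters a slot first; z up. Starts flat on the worktop, yaw within 0.35 rad of 0
- tray1: one of up to 3 alike drying trays (None = absent): flat perforated metal blade 130 (x) x 62 (y) x 5 mm, 90 g, on it an upright wooden grip, 24 (x) x 12 (y) mm, centred at x = -52 mm, its top 45 mm above the underside. Origin: centre of the blade's underside; +x from the grip to the plain end that enters a slot first; z up. Starts flat on the worktop, yaw within 0.35 rad of 0
- tray2: one of up to 3 alike drying trays (None = absent): flat perforated metal blade 130 (x) x 62 (y) x 5 mm, 90 g, on it an upright wooden grip, 24 (x) x 12 (y) mm, centred at x = -52 mm, its top 45 mm above the underside. Origin: centre of the blade's underside; +x from the grip to the plain end that enters a slot first; z up. Starts flat on the worktop, yaw within 0.35 rad of 0
- mug: bystander that must stay where it is: brown mug, 80 mm across and 90 mm high, origin at the centre of its underside
- seamer: bystander that must stay where it is: steel jar seamer, a round 90 mm body 55 mm high with a lever reaching 105 mm to the side and 120 mm high, origin at the centre of its underside
There are look-alikes about, which are no part of the job. Leave any red look-alike of the tray1 alone. What is shaped like the tray2 but green is not meant.

How it is judged (in metres and radians):
On the way, in this order (a step that is already met when the one before it is completed fails the run):
1. the dial is turned back to off (value of joint dial below 0.12 rad), for 0.2 s.
2. every tray is fully home in a slot, the dial still at off (((x of tray0 in the frame of slot0 above 0.01 m and y of tray0 in the frame of slot0 between -0.008 and 0.008 m and z of tray0 in the frame of slot0 between -0.006 and 0.01 m) or (x of tray0 in the frame of slot1 above 0.01 m and y of tray0 in the frame of slot1 between -0.008 and 0.008 m and z of tray0 in the frame of slot1 between -0.006 and 0.01 m) or (x of tray0 in the frame of slot2 above 0.01 m and y of tray0 in the frame of slot2 between -0.008 and 0.008 m and z of tray0 in the frame of slot2 between -0.006 and 0.01 m)) and ((x of tray1 in the frame of slot0 above 0.01 m and y of tray1 in the frame of slot0 between -0.008 and 0.008 m and z of tray1 in the frame of slot0 between -0.006 and 0.01 m) or (x of tray1 in the frame of slot1 above 0.01 m and y of tray1 in the frame of slot1 between -0.008 and 0.008 m and z of tray1 in the frame of slot1 between -0.006 and 0.01 m) or (x of tray1 in the frame of slot2 above 0.01 m and y of tray1 in the frame of slot2 between -0.008 and 0.008 m and z of tray1 in the frame of slot2 between -0.006 and 0.01 m)) and ((x of tray2 in the frame of slot0 above 0.01 m and y of tray2 in the frame of slot0 between -0.008 and 0.008 m and z of tray2 in the frame of slot0 between -0.006 and 0.01 m) or (x of tray2 in the frame of slot1 above 0.01 m and y of tray2 in the frame of slot1 between -0.008 and 0.008 m and z of tray2 in the frame of slot1 between -0.006 and 0.01 m) or (x of tray2 in the frame of slot2 above 0.01 m and y of tray2 in the frame of slot2 between -0.008 and 0.008 m and z of tray2 in the frame of slot2 between -0.006 and 0.01 m)) and value of joint dial below 0.12 rad), for 0.2 s.
3. the dial points at the brass marker, the trays being home (((x of tray0 in the frame of slot0 above 0.01 m and y of tray0 in the frame of slot0 between -0.008 and 0.008 m and z of tray0 in the frame of slot0 between -0.006 and 0.01 m) or (x of tray0 in the frame of slot1 above 0.01 m and y of tray0 in the frame of slot1 between -0.008 and 0.008 m and z of tray0 in the frame of slot1 between -0.006 and 0.01 m) or (x of tray0 in the frame of slot2 above 0.01 m and y of tray0 in the frame of slot2 between -0.008 and 0.008 m and z of tray0 in the frame of slot2 between -0.006 and 0.01 m)) and ((x of tray1 in the frame of slot0 above 0.01 m and y of tray1 in the frame of slot0 between -0.008 and 0.008 m and z of tray1 in the frame of slot0 between -0.006 and 0.01 m) or (x of tray1 in the frame of slot1 above 0.01 m and y of tray1 in the frame of slot1 between -0.008 and 0.008 m and z of tray1 in the frame of slot1 between -0.006 and 0.01 m) or (x of tray1 in the frame of slot2 above 0.01 m and y of tray1 in the frame of slot2 between -0.008 and 0.008 m and z of tray1 in the frame of slot2 between -0.006 and 0.01 m)) and ((x of tray2 in the frame of slot0 above 0.01 m and y of tray2 in the frame of slot0 between -0.008 and 0.008 m and z of tray2 in the frame of slot0 between -0.006 and 0.01 m) or (x of tray2 in the frame of slot1 above 0.01 m and y of tray2 in the frame of slot1 between -0.008 and 0.008 m and z of tray2 in the frame of slot1 between -0.006 and 0.01 m) or (x of tray2 in the frame of slot2 above 0.01 m and y of tray2 in the frame of slot2 between -0.008 and 0.008 m and z of tray2 in the frame of slot2 between -0.006 and 0.01 m)) and distance between dial_tip and mark_tip below 0.0035 m), for 0.2 s.
At the end, for the whole second after the job is handed in: Every tray present lies in a slot of its own, released and at rest, within 5 mm of the back stop, and the dial is at rest with its pointer within 0.11 rad (6 degrees) of the brass marker (all of step 3 and linear speed of each of tray0, tray1, tray2 below 0.02 m/s and velocity of joint dial between -0.05 and 0.05 rad/s); the robot touches nothing.
It fails at once if the mug or the seamer is moved by more than 30 mm (distance of any of mug, seamer from where it was at the start of the episode above 0.03 m).
Of tray0, tray1, tray2 only 2 to 3 are there at a start; the rules pass over those that are not, and their reading is None.
At some moment in a run one of tray0, tray1, tray2 may be knocked a few centimetres aside while the robot is not near it.
Once in a run the grip may slacken for a moment while it holds something.
It also fails if it takes over 192 s, if anything falls off the work surface, if the arm or the gripper's body presses on something with over 40 N, if the wrist force passes 120 N, or if a joint passes its speed limit or range.

## Working session

There is one attempt and no reset: what is moved stays moved. The work goes in short steps, Python scripts to look and compute and a tool call to move; the robot and the scene stay as the last step left them, time stands still between calls to the robot, and variables do not carry over. Pictures are saved under pics/ and viewed, at most 14 in all, crops included, and the job is handed in when it is done.

Besides the shell and the picture viewer there is one more tool, called after "Emit:" by a JSON object that holds its "op" and its "data". step_arm: Moves the arm, as the interface text tells. Its arguments: {"type":"object","properties":{"twist":{"type":"array","items":{"type":"array","items":{"type":"number"}}},"linear":{"type":"array","items":{"type":"array","items":{"type":"number"}}},"claw":{"type":"array","items":{"type":"number"}},"force":{"type":"number"}},"required":["twist","linear","claw"]}

```bash
ls; mkdir -p pics
cat > h.py <<'E'
import numpy as np, cv2
from station import ctrl, eyes
def shot(n,f):
    c=eyes.read_camera(n); cv2.imwrite('pics/'+f+'.png',c['image']); np.savez('pics/'+f+'.npz',**{k:np.array(c[k]) for k in('image','K','xyz','attitude')}); return c
def ray(c,u,v,fish=False):
    K=c['K']; a=(u-K[0,2])/K[0,0]; b=(v-K[1,2])/K[1,1]
    if fish:
        r=np.hypot(a,b); d=np.array([a*np.sin(r)/max(r,1e-9),b*np.sin(r)/max(r,1e-9),np.cos(r)])
    else: d=np.array([a,b,1.])
    return np.array(c['attitude'])@d
def onz(c,u,v,z,fish=False):
    d=ray(c,u,v,fish); o=np.array(c['xyz']); return (o+d*(z-o[2])/d[2])[:2]
def proj(c,p):
    q=np.array(c['attitude']).T@(np.array(p)-c['xyz']); return (c['K']@(q/q[2]))[:2]
E
python3 - <<'E'
from h import *
s=ctrl.sense()
for k in('time_s','tcp_pos','eef_rot','gripper_width','contact_force'):print(k,s[k])
for n in('scene','top'):
    c=shot(n,n+'0');print(n,c['xyz'],c['attitude'],c['K'])
E
```

```text
pics
time_s 0.0
tcp_pos [ 0.16810558 -0.62739906  0.22166063]
eef_rot [[ 9.65916399e-01  2.58853689e-01 -5.26226323e-04]
 [ 2.58854201e-01 -9.65915170e-01  1.54500574e-03]
 [-1.08359552e-04 -1.62856228e-03 -9.99998668e-01]]
gripper_width 1.0011493901597508
contact_force [ 0.32001945  0.2965789  -0.05326443]
scene [ 1.31179282 -0.51129831  1.04938807] [[ 0.47740183  0.62911675 -0.61343265]
 [ 0.87866301 -0.33685006  0.33835388]
 [ 0.00622927 -0.70053134 -0.71359445]] [[400.5411617    0.         275.86632151]
 [  0.         400.5411617  210.91809898]
 [  0.           0.           1.        ]]
top [ 0.33950138 -0.04124921  1.29606274] [[-1.40328406e-03 -9.89864153e-01  1.42010526e-01]
 [-9.99897809e-01 -6.31437466e-04 -1.42818848e-02]
 [ 1.42267965e-02 -1.42016056e-01 -9.89762112e-01]] [[459.37286259   0.         287.74526919]
 [  0.         459.37286259 204.81572444]
 [  0.           0.           1.        ]]
```

View pics/top0.png

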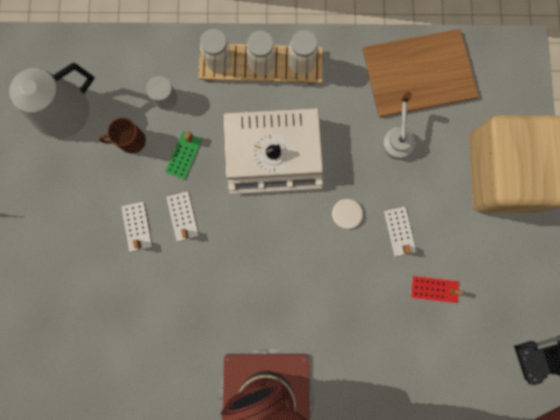

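View pics/scene0.png

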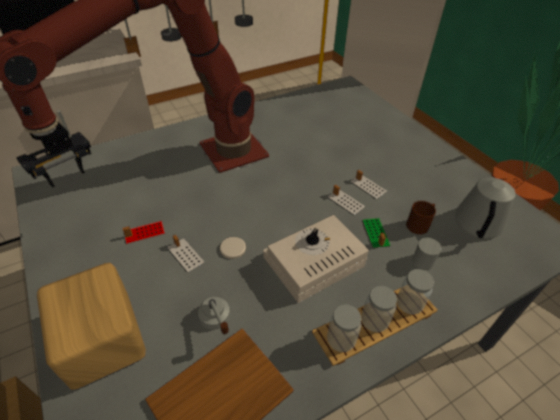

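The top view shows three white trays at about (136,227), (182,216) and (400,231). The look-alikes are green at (184,155) and red at (436,290). The dryer is at (273,150), with its dial at (272,152). I'll measure the trays and dryer and take one close crop of the dryer and left trays.

```bash
cat > m.py <<'E'
from h import *
def trays(c,rng=None):
    # white blades on the worktop: mask, rect, grip by brown colour
    im=c['image']; hsv=cv2.cvtColor(im,cv2.COLOR_BGR2HSV)
    m=((hsv[...,2]>165)&(hsv[...,1]<45)).astype(np.uint8)
    m=cv2.morphologyEx(m,cv2.MORPH_CLOSE,np.ones((5,5)))
    br=((hsv[...,1]>110)&(hsv[...,0]<18)&(hsv[...,2]>60)).astype(np.uint8)
    out=[]
    for k in cv2.findContours(m,cv2.RETR_EXTERNAL,cv2.CHAIN_APPROX_NONE)[0]:
        if cv2.contourArea(k)<500: continue
        P=np.array([onz(c,u,v,.005) for u,v in k[:,0]],np.float32)
        (cx,cy),(w,h),a=cv2.minAreaRect(P*1000)
        B=cv2.boxPoints(((cx,cy),(w,h),a)); e=B[1]-B[0] if np.linalg.norm(B[1]-B[0])>np.linalg.norm(B[2]-B[1]) else B[2]-B[1]
        if e[0]<0:e=-e
        print('px',k[:,0].mean(0).round(),'xy',np.round((cx,cy),1),'size',np.round((w,h),1),'yaw',np.degrees(np.arctan2(e[1],e[0])).round(1))
E
python3 - <<'E'
from m import *
c=dict(np.load('pics/top0.npz')); trays(c)
im=c['image']
a=cv2.resize(im[95:205,210:335],None,fx=4.6,fy=4.6,interpolation=cv2.INTER_CUBIC)
cv2.imwrite('pics/c1.png',a)
E
```

```text
px [399. 231.] xy [ 451.1 -374.9] size [129.4  62.1] yaw 11.9
px [135. 226.] xy [465.1 367.7] size [129.6  61.9] yaw 12.5
px [346. 213.] xy [ 501.6 -226.6] size [82.8 80.1] yaw 90.0
px [181. 216.] xy [493.8 240. ] size [129.4  62. ] yaw 14.7
px [268. 146.] xy [686.4 -16. ] size [235.4 275.5] yaw -86.3
```

View pics/c1.png

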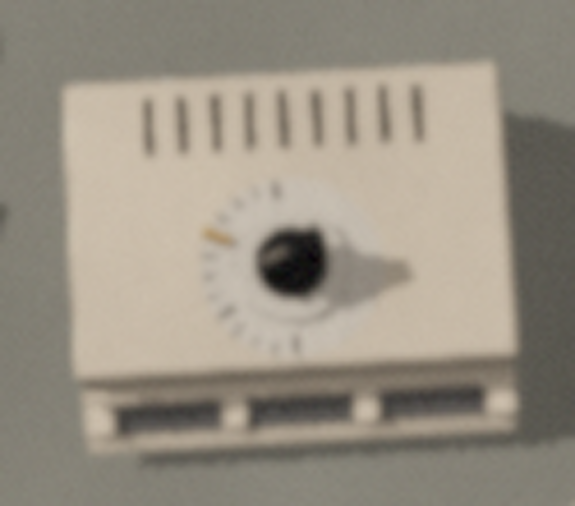

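The crop shows deck corners at about (63,85), (497,63), (517,355) and (75,380), the dial near (292,262) and the brass marker at (217,237). The pointer is unreadable here, so I'll use the wrist camera for it.

Run:
```python
from m import *
c=dict(np.load('pics/top0.npz'))
f=lambda u,v,z:onz(c,210+(u+.5)/4.6-.5,95+(v+.5)/4.6-.5,z)
P=[f(*p,.085) for p in((63,85),(497,63),(517,355),(75,380))]
print(np.round(P,4),np.mean(P,0))
for i in range(4):print(np.linalg.norm(P[i]-P[(i+1)%4]))
x=P[0]+P[1]-P[2]-P[3]; print('yawx',np.degrees(np.arctan2(x[1],x[0]))); y=P[0]+P[3]-P[1]-P[2]; print('yawy',np.degrees(np.arctan2(-y[0],y[1])))
print('mark',f(217,237,.093),'dialtop',f(292,262,.129),'slots',f(168,417,.03),f(300,407,.03),f(433,398,.03))
s=ctrl.sense(); print(s['joint_pos'])
```

```text
[[ 0.7667  0.1173]
 [ 0.7813 -0.1413]
 [ 0.6032 -0.1512]
 [ 0.5879  0.107 ]] [ 0.68481076 -0.01705094]
0.2590173189506155
0.17838390374858343
0.2585994425868547
0.17911105731524782
yawx 3.225517277029534
yawy 3.3141978939756167
mark [0.6717069  0.02455075] dialtop [ 0.64728165 -0.02003847] slots [0.57635633 0.05685568] [ 0.58264994 -0.02339507] [ 0.58834336 -0.10450758]
[69.31523519 19.12908021  2.28475552 84.00495395 -0.76705577 76.96590426
 -3.35179798]
```

Emit:
{"op": "step_arm", "data": {"twist": [[0, 0, 0], [0, 0, 0], [0, 0, 0], [0, 0, 0], [0, 0, 0], [0, 0, 0], [0, 0, 0], [0, 0, 0]], "linear": [[0.0345, -0.0295, -0.01], [0.0345, -0.0295, -0.01], [0.0345, -0.0295, -0.01], [0.0345, -0.0295, -0.01], [0.0345, -0.0295, -0.01], [0.0345, -0.0295, -0.01], [0.0345, -0.0295, -0.01], [0.0345, -0.0295, -0.01]], "claw": [0.087, 0.087, 0.087, 0.087, 0.087, 0.087, 0.087, 0.087]}}

```text
time_s: 0.9
tcp_pos: [0.3743, -0.3266, 0.3028]
eef_rot: [[0.966, 0.259, -0.0], [0.259, -0.966, 0.0], [-0.0, -0.0, -1.0]]
contact_force: [-0.0, -0.4, 0.2]
gripper_width: 1.002
grasp_force: 0.0
```

Emit:
{"op": "step_arm", "data": {"twist": [[0, 0, 0], [0, 0, 0], [0, 0, 0], [0, 0, 0], [0, 0, 0], [0, 0, 0], [0, 0, 0], [0, 0, 0], [0, 0, 0]], "linear": [[0.0345, -0.0295, 0], [0.0345, -0.0295, 0], [0.0345, -0.0295, 0], [0.0345, -0.0295, 0], [0.0345, -0.0295, 0], [0.0345, -0.0295, 0], [0.0345, -0.0295, 0], [0.0345, -0.0295, 0], [0, 0, 0]], "claw": [0.087, 0.087, 0.087, 0.087, 0.087, 0.087, 0.087, 0.087, 0.087]}}

```text
time_s: 1.8
tcp_pos: [0.5808, -0.022, 0.3017]
eef_rot: [[0.964, 0.267, -0.001], [0.267, -0.964, 0.004], [0.0, -0.004, -1.0]]
contact_force: [-0.7, -0.7, -0.0]
gripper_width: 1.002
grasp_force: 0.0
```

```bash
cat >> h.py <<'E'
def where():
    s=ctrl.sense(); R=np.array(s['eef_rot']); yaw=np.degrees(np.arctan2(R[1,0],R[0,0]))
    print('t',round(s['time_s'],2),'tcp',np.round(s['tcp_pos'],4),'yaw',yaw.round(2),'z',R[:,2].round(4),'q',np.round(s['joint_pos'],1),'F',np.round(s['contact_force'],1),'w',round(s['gripper_width'],3),'g',round(s['grasp_force'],1)); return np.array(s['tcp_pos']),R,yaw
def togo(xyz,yaw):
    p,R,y=where(); print('linear',np.round(R.T@(np.array(xyz)-p),4),'turn z',round(y-yaw,2))
E
python3 - <<'E'
from h import *
where(); c=shot('wrist','w1'); print(c['xyz'],c['attitude'],c['K'])
E
```

```text
t 1.8 tcp [ 0.5808 -0.022   0.3017] yaw 15.49 z [-6.0e-04  3.8e-03 -1.0e+00] q [ 24.7  11.9 -31.6  85.3   6.   84.6 -81.4] F [-0.7 -0.7 -0. ] w 1.002 g 0.0
[ 0.6588978  -0.00141981  0.46405242] [[ 0.26801954 -0.9200205  -0.28588074]
 [-0.96340733 -0.25700636 -0.0761187 ]
 [-0.0034424   0.2958209  -0.95523722]] [[325.1922621    0.         279.01004286]
 [  0.         325.1922621  210.98840021]
 [  0.           0.           1.        ]]
```

View pics/w1.png

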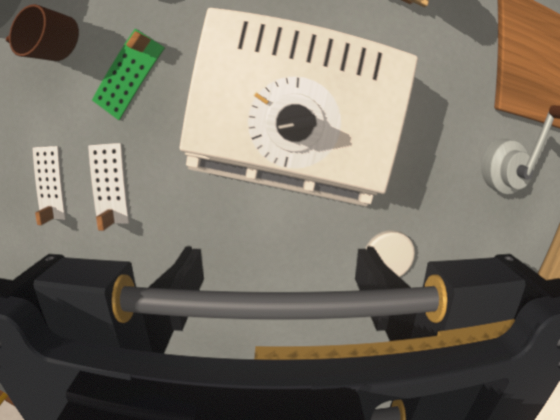

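The wrist view shows the dial at (295,123), a white pointer line from about (278,127) to (292,125), and the brass marker at (262,99). I'll zoom in on it.

Run:
```python
from m import *
c=dict(np.load('pics/w1.npz')); im=c['image'][65:180,235:355]
cv2.imwrite('pics/c2.png',cv2.resize(im,None,fx=5,fy=5,interpolation=cv2.INTER_CUBIC))
hsv=cv2.cvtColor(c['image'],cv2.COLOR_BGR2HSV); roi=np.zeros((420,560),bool); roi[75:170,240:350]=1
for n,m in(('brass',(hsv[...,1]>110)&(hsv[...,0]<30)&(hsv[...,2]>120)),('black',hsv[...,2]<50)):
    y,x=np.nonzero(m&roi); print(n,len(x),x.mean(),y.mean(),x.min(),x.max(),y.min(),y.max())
for p in((197,155),(385,191),(210,10),(415,52)):print(onz(c,*p,.085,True))
```

```text
brass 44 261.0681818181818 98.0909090909091 255 267 94 102<stdin>:6: RuntimeWarning: Mean of empty slice.
  ret = ret.dtype.type(ret / rcount)
Traceback (most recent call last):
ValueError: zero-size array to reduction operation minimum which has no identity
```

View pics/c2.png

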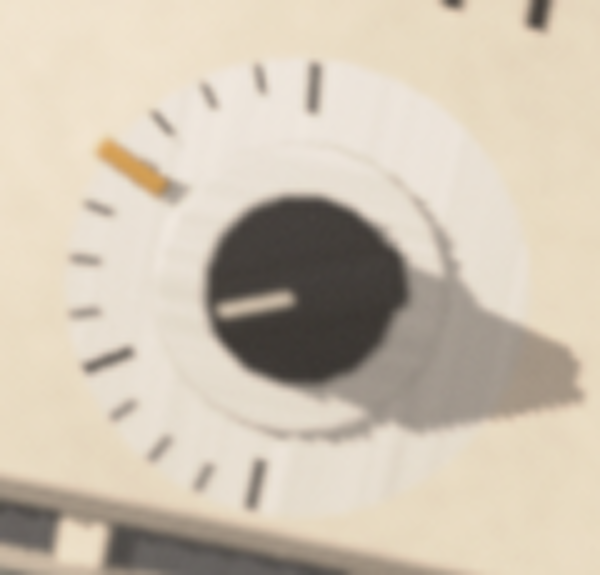

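The crop shows the pointer line from (293,298) to (220,312), the brass block from (103,148) to (165,188), the 0 tick at (255,485), the 1.0 tick at (108,360) and the 3.0 tick at (313,88).

```bash
cat > dial.py <<'E'
from h import *
from scipy.optimize import least_squares
c=dict(np.load('pics/w1.npz'))
f=lambda u,v,z:onz(c,235+(u+.5)/5-.5,65+(v+.5)/5-.5,z,True)
E
python3 - <<'E'
from dial import *
T={0:(255,485),.25:(204,477),.5:(160,448),.75:(122,410),1:(108,360),1.25:(85,313),1.5:(85,260),1.75:(98,207),2.25:(163,122),2.5:(208,95),2.75:(261,79),3:(313,88)}
Q={t:f(*p,.086) for t,p in T.items()}
# axis (ax,ay) and dryer yaw from tick directions: pointer dir at t = R(yaw)(-cos t, sin t)
def res(x):
    o=[]
    for t,q in Q.items():
        d=np.array([-np.cos(t+x[2]),np.sin(t+x[2])]); v=q-x[:2]; o.append((v[0]*d[1]-v[1]*d[0])*1e3)
    return o
r=least_squares(res,[.66,-.02,0]); ax=r.x
print('axis',ax[:2],'yaw',-np.degrees(ax[2]),'res',np.round(r.fun,1))
def ang(v): return np.arctan2(v[1],-v[0])-ax[2]
for p in((103,148),(165,188),(134,168)): q=f(*p,.093)-ax[:2]; print('mark',ang(q),np.linalg.norm(q))
a,b=f(293,298,.129),f(220,312,.129); print('pointer',a-ax[:2],b-ax[:2],ang(b-a))
for p in((197,155),(385,191),(210,10),(415,52)):print(onz(c,*p,.085,True))
togo([ax[0],ax[1],.25],-np.degrees(ax[2])-np.degrees(ang(b-a)))
E
```

```text
axis [ 0.65336886 -0.01993927] yaw 3.5120930435412068 res [ 0.1 -0.1 -0.   0.2 -0.  -0.1 -0.1  0.1  0.2 -0.1  0.1 -0.2]
mark 1.9916808660326557 0.05489082316568591
mark 2.0089073774708135 0.038169986806792816
mark 1.9984076453180286 0.04651417652797664
pointer [-0.00164457  0.00270964] [-0.00847176  0.01625572] 1.1652530573612003
[0.58656676 0.08153587]
[ 0.60586344 -0.15135031]
[0.76066849 0.11196556]
[ 0.78315692 -0.13587001]
t 1.85 tcp [ 0.5799 -0.0254  0.3017] yaw 15.33 z [-0.0012  0.0019 -1.    ] q [ 24.9  11.8 -31.4  85.4   6.   84.6 -81.3] F [ 0.  -0.9  0.2] w 0.999 g 0.0
linear [0.0724 0.0143 0.0516] turn z 78.58
```

Emit:
{"op": "step_arm", "data": {"twist": [[0, 0, 0], [0, 0, 0], [0, 0, 7.8], [0, 0, 7.8], [0, 0, 7.8], [0, 0, 7.8], [0, 0, 7.8], [0, 0, 7.8], [0, 0, 7.8], [0, 0, 7.8]], "linear": [[0.036, 0.007, 0], [0.036, 0.007, 0], [0, 0, 0.01], [0, 0, 0.01], [0, 0, 0.01], [0, 0, 0.01], [0, 0, 0.01], [0, 0, 0], [0, 0, 0], [0, 0, 0]], "claw": [0.05, 0.05, 0.05, 0.05, 0.05, 0.05, 0.05, 0.05, 0.05, 0.05]}}

```text
time_s: 2.85
tcp_pos: [0.6519, -0.0256, 0.2522]
eef_rot: [[0.671, -0.741, -0.001], [-0.741, -0.671, -0.001], [-0.0, 0.001, -1.0]]
contact_force: [0.2, -1.6, -0.1]
gripper_width: 0.573
grasp_force: 0.0
```

Emit:
{"op": "step_arm", "data": {"twist": [[0, 0, 7.8], [0, 0, 7.8], [0, 0, 0]], "linear": [[0, 0, 0], [0, 0, 0], [0, 0, 0]], "claw": [0.05, 0.05, 0.05]}}

```text
time_s: 3.15
tcp_pos: [0.6508, -0.0266, 0.2461]
eef_rot: [[0.528, -0.849, -0.013], [-0.849, -0.528, -0.005], [-0.003, 0.014, -1.0]]
contact_force: [-0.0, 0.5, -1.0]
gripper_width: 0.574
grasp_force: 0.0
```

Run:
```python
from h import *
togo([.6534,-.0199,.104],-63)
```

```text
t 3.15 tcp [ 0.6508 -0.0266  0.2461] yaw -58.12 z [-0.0132 -0.0052 -0.9999] q [   4.6   19.6   -8.4   80.5    3.1   80.8 -152. ] F [-0.   0.5 -1. ] w 0.574 g 0.0
linear [-0.0039 -0.0078  0.142 ] turn z 4.88
```

Joint 7 hit its end, so I'll use the half-turn equivalent (yaw 117) instead.

Emit:
{"op": "step_arm", "data": {"twist": [[0, 0, -8.5], [0, 0, -8.5], [0, 0, -8.5], [0, 0, -8.5], [0, 0, -8.5], [0, 0, -8.5], [0, 0, -8.5], [0, 0, -8.5], [0, 0, -8.5], [0, 0, -8.5]], "linear": [[0, 0, 0], [0, 0, 0], [0, 0, 0], [0, 0, 0], [0, 0, 0], [0, 0, 0], [0, 0, 0], [0, 0, 0], [0, 0, 0], [0, 0, 0]], "claw": [0.05, 0.05, 0.05, 0.05, 0.05, 0.05, 0.05, 0.05, 0.05, 0.05]}}

```text
time_s: 4.15
tcp_pos: [0.6511, -0.0244, 0.2471]
eef_rot: [[0.887, 0.462, -0.011], [0.462, -0.887, -0.002], [-0.011, -0.003, -1.0]]
contact_force: [-0.2, 0.0, -0.7]
gripper_width: 0.575
grasp_force: 0.0
```

Emit:
{"op": "step_arm", "data": {"twist": [[0, 0, -8.5], [0, 0, -8.5], [0, 0, -8.5], [0, 0, -8.5], [0, 0, -8.5], [0, 0, -8.5], [0, 0, -8.5], [0, 0, -8.5], [0, 0, -8.5], [0, 0, 0]], "linear": [[0, 0, 0], [0, 0, 0], [0, 0, 0], [0, 0, 0], [0, 0, 0], [0, 0, 0], [0, 0, 0], [0, 0, 0], [0, 0, 0], [0, 0, 0]], "claw": [0.05, 0.05, 0.05, 0.05, 0.05, 0.05, 0.05, 0.05, 0.05, 0.05]}}

```text
time_s: 5.15
tcp_pos: [0.6512, -0.0245, 0.2472]
eef_rot: [[-0.238, 0.971, -0.011], [0.971, 0.238, -0.002], [0.001, -0.011, -1.0]]
contact_force: [0.1, 0.8, 0.5]
gripper_width: 0.574
grasp_force: 0.0
```

Run:
```python
from h import *
togo([.6534,-.0199,.104],117)
```

```text
t 5.15 tcp [ 0.6512 -0.0245  0.2472] yaw 103.78 z [-0.011  -0.0021 -0.9999] q [ 22.6  22.5 -33.2  79.4  12.3  82.2   3.4] F [0.1 0.8 0.5] w 0.574 g 0.0
linear [0.0039 0.0048 0.1432] turn z -13.22
```

Emit:
{"op": "step_arm", "data": {"twist": [[-0.6, 0, -6.6], [0, 0, -6.6], [0, 0, 0], [0, 0, 0], [0, 0, 0], [0, 0, 0], [0, 0, 0]], "linear": [[0.004, 0.005, 0], [0, 0, 0], [0, 0, 0.025], [0, 0, 0.025], [0, 0, 0.025], [0, 0, 0.025], [0, 0, 0]], "claw": [0.05, 0.05, 0.05, 0.05, 0.05, 0.05, 0.05]}}

```text
time_s: 5.85
tcp_pos: [0.653, -0.0194, 0.1435]
eef_rot: [[-0.448, 0.894, -0.007], [0.894, 0.448, 0.001], [0.004, -0.006, -1.0]]
contact_force: [-0.2, -0.7, 0.5]
gripper_width: 0.575
grasp_force: 0.0
```

```bash
cat >> h.py <<'E'
from scipy.spatial.transform import Rotation as Ro
def togo(xyz,yaw):
    p,R,y=where(); D=Ro.from_euler('z',yaw,degrees=True).as_matrix()@np.diag([1,-1,-1])
    print('linear',np.round(R.T@(np.array(xyz)-p),4),'rotvec',np.degrees(Ro.from_matrix(R.T@D).as_rotvec()).round(2))
E
python3 - <<'E'
from h import *
togo([.6534,-.0199,.104],117)
E
```

```text
t 5.85 tcp [ 0.653  -0.0194  0.1435] yaw 116.6 z [-0.0068  0.001  -1.    ] q [ 23.5  26.5 -34.4  87.1  15.3  71.5  13.6] F [-0.2 -0.7  0.5] w 0.575 g 0.0
linear [-0.0008  0.0004  0.0395] rotvec [-0.32 -0.22 -0.4 ]
```

Descend, grip gently and turn counter-clockwise to the stop.

Emit:
{"op": "step_arm", "data": {"twist": [[0, 0, 0], [0, 0, 0], [0, 0, 0], [0, 0, 0], [0, 0, 0], [0, 0, 0], [0, 0, 0]], "linear": [[0, 0, 0.02], [0, 0, 0.019], [0, 0, 0], [0, 0, 0], [0, 0, 0], [0, 0, 0], [0, 0, 0]], "claw": [0.05, 0.05, 0.05, 0.008, 0.008, 0.008, 0.008], "force": 12}}

```text
time_s: 6.55
tcp_pos: [0.6555, -0.0188, 0.1087]
eef_rot: [[-0.451, 0.893, -0.0], [0.893, 0.451, 0.001], [0.001, -0.0, -1.0]]
contact_force: [0.1, -0.2, -0.6]
gripper_width: 0.297
grasp_force: 0.0
```

Emit:
{"op": "step_arm", "data": {"twist": [[0, 0, -6.5], [0, 0, -6.5], [0, 0, -6.5], [0, 0, -6.5], [0, 0, -6.5], [0, 0, -6.5], [0, 0, -6.5], [0, 0, -6.5], [0, 0, -6.5], [0, 0, -6.5]], "linear": [[0, 0, 0], [0, 0, 0], [0, 0, 0], [0, 0, 0], [0, 0, 0], [0, 0, 0], [0, 0, 0], [0, 0, 0], [0, 0, 0], [0, 0, 0]], "claw": [0.008, 0.008, 0.008, 0.008, 0.008, 0.008, 0.008, 0.008, 0.008, 0.008]}}

```text
time_s: 7.55
tcp_pos: [0.6553, -0.0183, 0.1083]
eef_rot: [[-0.999, -0.036, -0.001], [-0.036, 0.999, 0.001], [0.001, 0.001, -1.0]]
contact_force: [0.5, 1.6, 0.6]
gripper_width: 0.159
grasp_force: 12.0
```

Emit:
{"op": "step_arm", "data": {"twist": [[0, 0, -1], [0, 0, 0]], "linear": [[0, 0, 0], [0, 0, 0]], "claw": [0.008, 0.008]}}

```text
time_s: 7.75
tcp_pos: [0.6553, -0.0183, 0.1083]
eef_rot: [[-0.999, -0.047, -0.001], [-0.047, 0.999, 0.001], [0.001, 0.001, -1.0]]
contact_force: [-0.2, 1.6, 2.6]
gripper_width: 0.157
grasp_force: 12.0
```

Run:
```python
from h import *
togo([.6534,-.0199,.104],183.4); print(ctrl.sense()['wrist_torque'])
```

```text
t 7.75 tcp [ 0.6553 -0.0183  0.1083] yaw -177.3 z [-9.0e-04  1.4e-03 -1.0e+00] q [ 31.5  31.8 -46.4  88.8  23.9  69.9  73.8] F [-0.2  1.6  2.6] w 0.157 g 12.0
linear [ 0.002  -0.0015  0.0043] rotvec [ 0.08 -0.05 -0.7 ]
[ 0.484277   -0.09139276  0.05612201]
```

Emit:
{"op": "step_arm", "data": {"twist": [[0, 0, -1.5], [0, 0, 0], [0, 0, 0], [0, 0, 0], [0, 0, 0], [0, 0, 0], [0, 0, 0], [0, 0, 0], [0, 0, 0]], "linear": [[0, 0, 0], [0, 0, 0], [0, 0, 0], [0, 0, 0], [0, 0, -0.02], [0, 0, -0.04], [0, 0, -0.04], [0, 0, -0.04], [0, 0, 0]], "claw": [0.008, 0.008, 0.05, 0.05, 0.05, 0.05, 0.05, 0.05, 0.05]}}

```text
time_s: 8.65
tcp_pos: [0.6574, -0.0187, 0.2536]
eef_rot: [[-0.997, -0.074, 0.006], [-0.074, 0.997, 0.0], [-0.006, -0.0, -1.0]]
contact_force: [0.3, 0.5, 0.2]
gripper_width: 0.569
grasp_force: 0.0
```

Emit:
{"op": "step_arm", "data": {"twist": [[0, 0, 8.5], [0, 0, 8.5], [0, 0, 8.5], [0, 0, 8.5], [0, 0, 8.5], [0, 0, 8.5], [0, 0, 8.5], [0, 0, 8.5], [0, 0, 8.5], [0, 0, 8.5]], "linear": [[0, 0, 0], [0, 0, 0], [0, 0, 0], [0, 0, 0], [0, 0, 0], [0, 0, 0], [0, 0, 0], [0, 0, 0], [0, 0, 0], [0, 0, 0]], "claw": [0.05, 0.05, 0.05, 0.05, 0.05, 0.05, 0.05, 0.05, 0.05, 0.05]}}

```text
time_s: 9.65
tcp_pos: [0.655, -0.0195, 0.2469]
eef_rot: [[-0.155, 0.988, -0.003], [0.988, 0.155, 0.0], [0.001, -0.003, -1.0]]
contact_force: [-0.3, 0.5, 1.3]
gripper_width: 0.575
grasp_force: 0.0
```

Emit:
{"op": "step_arm", "data": {"twist": [[0, 0, 8.5], [0, 0, 8.5], [0, 0, 8.5], [0, 0, 8.5], [0, 0, 8.5], [0, 0, 8.5], [0, 0, 8.5], [0, 0, 8.5], [0, 0, 8.5], [0, 0, 8.5]], "linear": [[0, 0, 0], [0, 0, 0], [0, 0, 0], [0, 0, 0], [0, 0, 0], [0, 0, 0], [0, 0, 0], [0, 0, 0], [0, 0, 0], [0, 0, 0]], "claw": [0.05, 0.05, 0.05, 0.05, 0.05, 0.05, 0.05, 0.05, 0.05, 0.05]}}

```text
time_s: 10.65
tcp_pos: [0.655, -0.0195, 0.2469]
eef_rot: [[0.971, 0.24, -0.003], [0.24, -0.971, 0.0], [-0.003, -0.001, -1.0]]
contact_force: [0.3, -0.8, -0.7]
gripper_width: 0.577
grasp_force: 0.0
```

Run:
```python
from m import *
c=shot('top','top1'); trays(c)
y=np.radians(14.7); g=np.array([.4938,.24])-.052*np.array([np.cos(y),np.sin(y)]); print(g)
togo([*g,.25],14.7)
w=shot('wrist','w2'); cv2.imwrite('pics/w2c.png',cv2.resize(w['image'][0:200,100:400],None,fx=2.6,fy=2.6))
```

```text
px [399. 231.] xy [ 450.5 -375.4] size [132.4  66.9] yaw 11.8
px [135. 226.] xy [465.5 367.6] size [134.1  65.9] yaw 13.2
px [346. 213.] xy [ 500.9 -225.9] size [85.9 85.6] yaw 44.4
px [181. 217.] xy [493.9 239.9] size [134.4  65.9] yaw 15.1
px [234. 162.] xy [670.6  90.9] size [224.2  67.5] yaw 5.1
px [22. 88.] xy [873.2 716.1] size [ 72.7 121.6] yaw -21.6
[0.44350208 0.22680459]
t 10.7 tcp [ 0.655  -0.0195  0.247 ] yaw 13.37 z [-2.7e-03  2.0e-04 -1.0e+00] q [ 13.5  20.7 -20.9  79.9   7.3  80.9 -84. ] F [ 1.1  0.9 -1.2] w 0.574 g 0.0
linear [-0.1488 -0.2885 -0.0024] rotvec [-0.05  0.15 -1.33]
```

View pics/w2c.png

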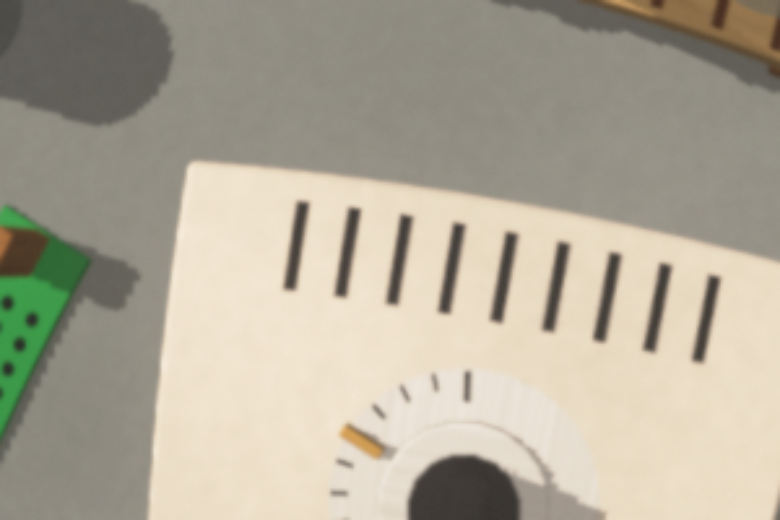

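Emit:
{"op": "step_arm", "data": {"twist": [[0, 0, 0], [0, 0, 0], [0, 0, 0], [0, 0, 0], [0, 0, 0], [0, 0, 0], [0, 0, 0], [0, 0.2, -1.3], [0, 0, 0]], "linear": [[-0.021, -0.041, 0], [-0.021, -0.041, 0], [-0.021, -0.041, 0], [-0.021, -0.041, 0], [-0.021, -0.041, 0], [-0.021, -0.041, 0], [-0.022, -0.042, 0], [0, 0, 0.03], [0, 0, 0]], "claw": [0.05, 0.05, 0.05, 0.05, 0.05, 0.05, 0.05, 0.05, 0.05]}}

```text
time_s: 11.65
tcp_pos: [0.4384, 0.2232, 0.2156]
eef_rot: [[0.961, 0.276, -0.002], [0.276, -0.961, -0.001], [-0.002, 0.001, -1.0]]
contact_force: [0.7, -0.6, -0.5]
gripper_width: 0.573
grasp_force: 0.0
```

Run:
```python
from h import *
togo([.4435,.2268,.017],14.8)
c=dict(np.load('pics/w2.npz')); cv2.imwrite('pics/w2d.png',cv2.resize(c['image'][130:240,210:360],None,fx=4,fy=4,interpolation=cv2.INTER_CUBIC))
```

```text
t 11.65 tcp [0.4384 0.2232 0.2156] yaw 16.0 z [-0.0017 -0.0011 -1.    ] q [   0.3    2.9  -33.2  104.4    1.7   73.3 -107.3] F [ 0.7 -0.6 -0.5] w 0.573 g 0.0
linear [ 0.0063 -0.0022  0.1986] rotvec [0.03 0.11 1.2 ]
```

View pics/w2d.png

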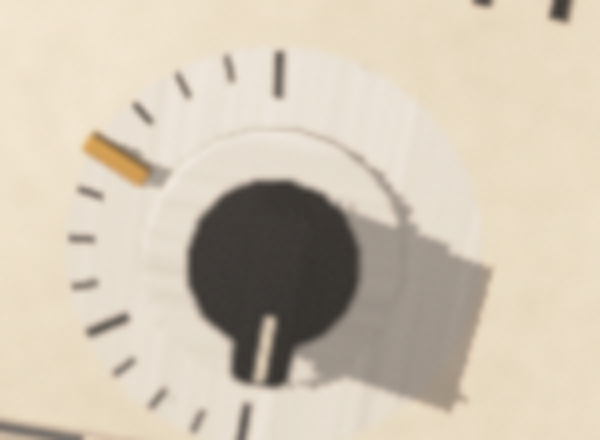

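The pointer line, (268,320) to (262,380), lines up with the 0 tick, so the dial is off. Next I'll descend on the tray's grip.

Emit:
{"op": "step_arm", "data": {"twist": [[0, 0, 1.2], [0, 0, 0], [0, 0, 0], [0, 0, 0], [0, 0, 0], [0, 0, 0], [0, 0, 0]], "linear": [[0.0063, -0.002, 0.03], [0, 0, 0.04], [0, 0, 0.04], [0, 0, 0.04], [0, 0, 0.02], [0, 0, 0], [0, 0, 0]], "claw": [0.05, 0.05, 0.05, 0.05, 0.05, 0.05, 0.05]}}

```text
time_s: 12.35
tcp_pos: [0.4474, 0.227, 0.0491]
eef_rot: [[0.969, 0.249, 0.002], [0.249, -0.969, 0.002], [0.002, -0.001, -1.0]]
contact_force: [0.0, -0.7, 0.7]
gripper_width: 0.575
grasp_force: 0.0
```

Run:
```python
from h import *
togo([.4435,.2268,.017],14.8)
```

```text
t 12.35 tcp [0.4474 0.227  0.0491] yaw 14.4 z [ 0.0015  0.0016 -1.    ] q [  -2.5   14.5  -32.6  114.     9.6   54.  -115.5] F [ 0.  -0.7  0.7] w 0.575 g 0.0
linear [-0.0039 -0.0008  0.0321] rotvec [-0.06 -0.11 -0.4 ]
```

Emit:
{"op": "step_arm", "data": {"twist": [[0, 0, -0.4], [0, 0, 0], [0, 0, 0], [0, 0, 0], [0, 0, 0], [0, 0, 0], [0, 0, 0]], "linear": [[-0.003, 0, 0.016], [0, 0, 0.015], [0, 0, 0], [0, 0, 0], [0, 0, 0], [0, 0, 0], [0, 0, 0]], "claw": [0.05, 0.05, 0.05, 0.004, 0.004, 0.004, 0.004], "force": 30}}

```text
time_s: 13.05
tcp_pos: [0.4439, 0.2269, 0.0178]
eef_rot: [[0.967, 0.256, 0.002], [0.256, -0.967, 0.002], [0.003, -0.001, -1.0]]
contact_force: [-0.5, -0.5, -0.3]
gripper_width: 0.297
grasp_force: 0.0
```

Emit:
{"op": "step_arm", "data": {"twist": [[0, 0, 0], [0, 0, 0], [0, 0, 0], [0, 0, 0], [0, 0, 0], [0, 0, 0], [0, 0, 0]], "linear": [[0, 0, 0], [0, 0, 0], [0, 0, 0], [0, 0, -0.02], [0, 0, -0.03], [0, 0, -0.03], [0, 0, 0]], "claw": [0.004, 0.004, 0.004, 0.004, 0.004, 0.004, 0.004]}}

```text
time_s: 13.75
tcp_pos: [0.4455, 0.2279, 0.1009]
eef_rot: [[0.967, 0.256, 0.007], [0.256, -0.967, 0.004], [0.008, -0.002, -1.0]]
contact_force: [-0.3, -0.1, -0.8]
gripper_width: 0.138
grasp_force: 30.0
```

```bash
cat >> h.py <<'E'
YD=3.4; FACE=np.array([.6848,-.017])-.09*np.array([np.cos(np.radians(YD)),np.sin(np.radians(YD))])
# dial axis gives a second estimate of the dryer's centre line
def slot(k,x,pitch=.0808):
    a=np.radians(YD); ex=np.array([np.cos(a),np.sin(a)]); ey=np.array([-ex[1],ex[0]])
    return FACE+x*ex+(1-k)*pitch*ey
E
python3 - <<'E'
from h import *
print(FACE,slot(0,0),slot(1,0),slot(2,0))
w=shot('wrist','w3')
togo([*slot(1,-.18),.10],3.4)
E
```

```text
[ 0.59495842 -0.02233757] [0.59016646 0.0583202 ] [ 0.59495842 -0.02233757] [ 0.59975037 -0.10299535]
t 13.8 tcp [0.4446 0.2272 0.099 ] yaw 14.8 z [ 0.0052  0.0027 -1.    ] q [  -1.1   10.2  -33.6  111.9    6.6   59.4 -112.8] F [ 0.1 -0.5 -0.8] w 0.133 g 30.0
linear [-0.0949  0.244  -0.0019] rotvec [-0.1  -0.32 11.4 ]
```

View pics/w3.png

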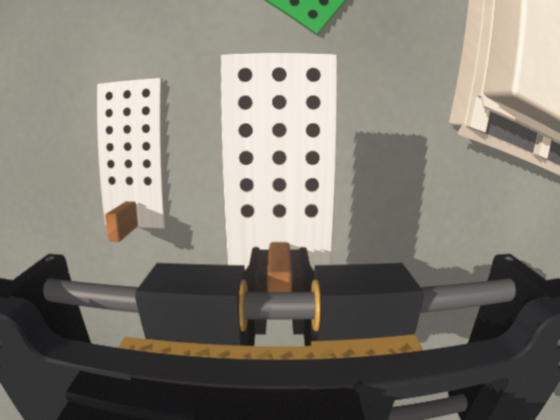

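The tray is held square: its grip is between the pads at (279,265) and the blade is straight ahead. I'll carry it to the middle slot's mouth.

Emit:
{"op": "step_arm", "data": {"twist": [[0, 0, 0], [0, 0, 0], [0, 0, 3.8], [0, 0, 3.8], [0, 0, 3.8], [0, 0, 0], [0, 0, 0]], "linear": [[-0.035, 0.035, 0], [-0.035, 0.035, 0], [0, 0.045, 0], [0, 0.045, 0], [0, 0.045, 0], [0, 0.035, 0], [0, 0, 0]], "claw": [0.004, 0.004, 0.004, 0.004, 0.004, 0.004, 0.004]}}

```text
time_s: 14.5
tcp_pos: [0.4205, -0.0309, 0.0955]
eef_rot: [[0.999, 0.053, -0.001], [0.053, -0.999, 0.001], [-0.0, -0.001, -1.0]]
contact_force: [0.0, 0.2, -0.5]
gripper_width: 0.137
grasp_force: 30.0
```

Run:
```python
from h import *
togo([*slot(1,-.155),.07],3.4)
```

```text
t 14.5 tcp [ 0.4205 -0.0309  0.0955] yaw 3.03 z [-5.e-04  6.e-04 -1.e+00] q [ 1.78e+01  1.00e-01 -1.95e+01  1.22e+02 -0.00e+00  5.80e+01 -8.86e+01] F [ 0.   0.2 -0.5] w 0.137 g 30.0
linear [0.0197 0.0017 0.0255] rotvec [-0.04  0.03 -0.37]
```

Emit:
{"op": "step_arm", "data": {"twist": [[0, 0, -0.4], [0, 0, 0], [0, 0, 0]], "linear": [[0.02, 0.002, 0.01], [0, 0, 0.015], [0, 0, 0]], "claw": [0.004, 0.004, 0.004]}}

```text
time_s: 14.8
tcp_pos: [0.4397, -0.0262, 0.0693]
eef_rot: [[0.998, 0.067, -0.003], [0.067, -0.998, 0.002], [-0.003, -0.003, -1.0]]
contact_force: [-1.0, -0.3, -1.9]
gripper_width: 0.142
grasp_force: 30.0
```

Run:
```python
from h import *
w=shot('wrist','w4'); togo([*slot(1,-.155),.05],3.4)
cv2.imwrite('pics/w4c.png',cv2.resize(w['image'][20:270,110:450],None,fx=2.3,fy=2.3,interpolation=cv2.INTER_CUBIC))
```

```text
t 14.85 tcp [ 0.4401 -0.0262  0.0704] yaw 3.87 z [-0.002   0.0022 -1.    ] q [ 17.2   4.5 -20.  121.    1.7  54.9 -89.9] F [-0.5  0.1 -0.5] w 0.134 g 30.0
linear [-0.0002  0.0053  0.0204] rotvec [-0.13  0.11  0.47]
```

View pics/w4c.png

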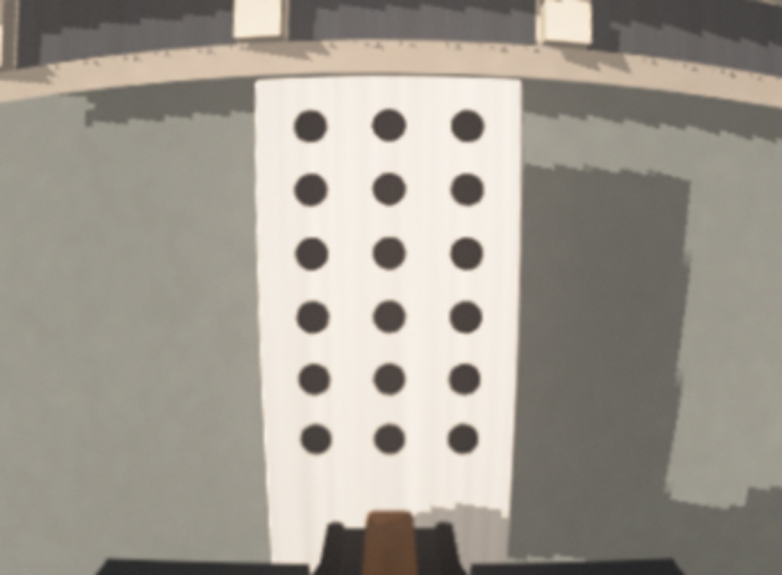

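The crop shows the rib fronts at x 233–283 and 543–590, so the mouth is centred at about 412 while the tray's centre is at 388. The tray has to go about 5 mm right, which agrees with the computed value.

Run:
```python
from h import *
c=dict(np.load('pics/w4.npz'))
f=lambda u,v,z:onz(c,110+(u+.5)/2.3-.5,20+(v+.5)/2.3-.5,z,True)
a=np.radians(YD); ex=np.array([np.cos(a),np.sin(a)]); ey=np.array([-ex[1],ex[0]])
for p in((233,38),(283,38),(543,42),(590,45)):
    q=f(*p,.038); print('rib',q,'dryer xy',(q-FACE)@ex,(q-FACE)@ey)
for p in((255,82),(520,82)):
    q=f(*p,.058); print('tray front',q,(q-FACE)@ex,(q-FACE)@ey)
```

```text
rib [0.56581844 0.02207567] dryer xy -0.026454697828316654 0.04606325698081007
rib [0.5658736  0.00898055] dryer xy -0.027176255027396387 0.0329879083038901
rib [ 0.57005746 -0.05744948] dryer xy -0.026939486412434013 -0.03357332207376273
rib [ 0.57113385 -0.06996106] dryer xy -0.02660700673550917 -0.0461267082016252
tray front [0.55043486 0.01154574] -0.04243569281257148 0.03646420336771405
tray front [ 0.55450791 -0.04899682] -0.04196036828338574 -0.02421335141955437
```

Emit:
{"op": "step_arm", "data": {"twist": [[0, 0, 0.5], [0, 0, 0], [0, 0, 0]], "linear": [[-0.003, 0.006, 0.009], [0, 0, 0.009], [0, 0, 0]], "claw": [0.004, 0.004, 0.004]}}

```text
time_s: 15.15
tcp_pos: [0.438, -0.0333, 0.0527]
eef_rot: [[0.998, 0.057, -0.0], [0.057, -0.998, 0.002], [-0.0, -0.002, -1.0]]
contact_force: [0.4, 0.9, -1.1]
gripper_width: 0.134
grasp_force: 30.0
```

```bash
sed -i 's/pitch=.0808/pitch=.080/' h.py
python3 - <<'E'
from h import *
togo([*slot(1,-.155),.052],3.4)
c=shot('wrist','w5'); a=np.radians(YD); ex=np.array([np.cos(a),np.sin(a)]); ey=np.array([-ex[1],ex[0]])
hsv=cv2.cvtColor(c['image'],cv2.COLOR_BGR2HSV); m=((hsv[...,2]>190)&(hsv[...,1]<60))
for v in(80,110,140,170):
    x=np.nonzero(m[v,180:380])[0]+180; P=[(onz(c,u,v,.038,True)-FACE) for u in(x.min()-.5,x.max()+.5)]; print(v,x.min(),x.max(),[np.round((p@ex,p@ey),4) for p in P], (P[0]+P[1])@ey/2)
E
```

```text
t 15.15 tcp [ 0.438  -0.0333  0.0527] yaw 3.29 z [-1.0e-04  1.6e-03 -1.0e+00] q [ 17.5   5.7 -19.5 122.2   2.3  52.5 -90.1] F [ 0.4  0.9 -1.1] w 0.134 g 30.0
linear [ 0.0024 -0.0016  0.0007] rotvec [-0.09  0.   -0.11]
80 221 336 [array([-0.0575,  0.0291]), array([-0.0576, -0.0333])] -0.002120132844881761
110 221 335 [array([-0.074 ,  0.0293]), array([-0.0741, -0.0329])] -0.0018273625478704644
140 222 335 [array([-0.0906,  0.0291]), array([-0.0907, -0.0333])] -0.002084925720740912
170 223 334 [array([-0.1074,  0.0291]), array([-0.1074, -0.0332])] -0.0020646732305102146
```

Emit:
{"op": "step_arm", "data": {"twist": [[0, 0, 0], [0, 0, 0], [0, 0, 0], [0, 0, 0], [0, 0, 0], [0, 0, 0]], "linear": [[0.005, -0.002, 0.002], [0.015, 0, 0], [0.015, 0, 0], [0.015, 0, 0], [0.01, 0, 0], [0, 0, 0]], "claw": [0.004, 0.004, 0.004, 0.004, 0.004, 0.004]}}

```text
time_s: 15.8
tcp_pos: [0.5002, -0.0272, 0.0522]
eef_rot: [[0.998, 0.058, 0.003], [0.058, -0.998, 0.002], [0.003, -0.002, -1.0]]
contact_force: [0.2, -0.7, -1.2]
gripper_width: 0.133
grasp_force: 30.0
```

```bash
cat >> h.py <<'E'
def held(f,z=.038,rows=(90,120,150,180)):
    c=shot('wrist',f); a=np.radians(YD); ex=np.array([np.cos(a),np.sin(a)]); ey=np.array([-ex[1],ex[0]])
    hsv=cv2.cvtColor(c['image'],cv2.COLOR_BGR2HSV); m=((hsv[...,2]>190)&(hsv[...,1]<60))
    for v in rows:
        x=np.nonzero(m[v,180:380])[0]+180; P=[(onz(c,u,v,z,True)-FACE) for u in(x.min()-.5,x.max()+.5)]; print(v,[np.round((p@ex,p@ey),4) for p in P],'mid y',round((P[0]+P[1])@ey/2,4))
E
python3 - <<'E'
from h import *
togo([*slot(1,-.037),.050],3.4); held('w6',rows=(110,150,180))
E
```

```text
t 15.8 tcp [ 0.5002 -0.0272  0.0522] yaw 3.34 z [ 0.0027  0.0021 -1.    ] q [ 15.7  12.5 -19.3 114.5   5.   53.6 -92.8] F [ 0.2 -0.7 -1.2] w 0.133 g 30.0
linear [0.0579 0.0007 0.0023] rotvec [-0.11 -0.16 -0.06]Traceback (most recent call last):
  File "<stdin>", line 2, in <module>
  File "h.py", line 33, in held
    x=np.nonzero(m[v,180:380])[0]+180; P=[(onz(c,u,v,z,True)-FACE) for u in(x.min()-.5,x.max()+.5)]; print(v,[np.round((p@ex,p@ey),4) for p in P],'mid y',round((P[0]+P[1])@ey/2,4))
                                                                            ~~~~~^^
    return umr_minimum(a, axis, None, out, keepdims, initial, where)
ValueError: zero-size array to reduction operation minimum which has no identity
```

Emit:
{"op": "step_arm", "data": {"twist": [[0, 0, 0], [0, 0, 0], [0, 0, 0], [0, 0, 0], [0, 0, 0], [0, 0, 0], [0, 0, 0]], "linear": [[0.012, 0, 0.001], [0.012, 0, 0], [0.012, 0, 0], [0.012, 0, 0], [0.008, 0, 0], [0.003, 0, 0], [0, 0, 0]], "claw": [0.004, 0.004, 0.004, 0.004, 0.004, 0.004, 0.004]}}

```text
time_s: 16.55
tcp_pos: [0.558, -0.0241, 0.0509]
eef_rot: [[0.998, 0.058, 0.001], [0.058, -0.998, 0.002], [0.001, -0.002, -1.0]]
contact_force: [-0.7, -0.6, -2.1]
gripper_width: 0.136
grasp_force: 30.0
```

Run:
```python
from h import *
togo([*slot(1,-.037),.050],3.4)
```

```text
t 16.55 tcp [ 0.558  -0.0241  0.0509] yaw 3.32 z [ 0.0014  0.0019 -1.    ] q [ 14.   18.6 -18.7 106.8   7.   55.6 -94.4] F [-0.7 -0.6 -2.1] w 0.136 g 30.0
linear [0.     0.0005 0.0009] rotvec [-0.1  -0.09 -0.08]
```

Nominally home with no stop contact yet, so I'll creep forward until it touches.

Emit:
{"op": "step_arm", "data": {"twist": [[0, 0, 0], [0, 0, 0], [0, 0, 0]], "linear": [[0.002, 0, 0.001], [0.002, 0, 0], [0, 0, 0]], "claw": [0.004, 0.004, 0.004]}}

```text
time_s: 16.85
tcp_pos: [0.5598, -0.0243, 0.0494]
eef_rot: [[0.998, 0.058, -0.002], [0.058, -0.998, 0.001], [-0.002, -0.001, -1.0]]
contact_force: [-5.1, -0.2, 0.6]
gripper_width: 0.131
grasp_force: 30.0
```

Emit:
{"op": "step_arm", "data": {"twist": [[0, 0, 0], [0, 0, 0], [0, 0, 0]], "linear": [[0.002, 0, 0], [0.001, 0, 0], [0, 0, 0]], "claw": [0.004, 0.004, 0.004]}}

```text
time_s: 17.15
tcp_pos: [0.5598, -0.0243, 0.0485]
eef_rot: [[0.998, 0.058, -0.008], [0.058, -0.998, 0.001], [-0.008, -0.001, -1.0]]
contact_force: [-16.7, -1.1, 6.5]
gripper_width: 0.134
grasp_force: 30.0
```

Emit:
{"op": "step_arm", "data": {"twist": [[0, 0, 0], [0, 0, 0], [0, 0, 0], [0, 0, 0], [0, 0, 0], [0, 0, 0], [0, 0, 0]], "linear": [[-0.003, 0, 0], [0, 0, 0], [0, 0, 0], [0, 0, -0.03], [0, 0, -0.04], [0, 0, -0.04], [0, 0, 0]], "claw": [0.004, 0.04, 0.04, 0.04, 0.04, 0.04, 0.04]}}

```text
time_s: 17.85
tcp_pos: [0.5654, -0.0239, 0.1665]
eef_rot: [[0.998, 0.058, 0.012], [0.058, -0.998, 0.001], [0.012, -0.001, -1.0]]
contact_force: [0.8, -0.5, 0.1]
gripper_width: 0.448
grasp_force: 0.0
```

Run:
```python
from m import *
c=shot('top','top2'); trays(c)
y=np.radians(12.8); g=np.array([.4655,.3677])-.052*np.array([np.cos(y),np.sin(y)]); print(g)
togo([*g,.16],12.8)
```

```text
px [135. 226.] xy [465.3 367.5] size [133.8  65.4] yaw 12.9
px [232. 155.] xy [678.8  98.5] size [240.9  53.8] yaw 5.1
px [312. 138.] xy [ 717.4 -129.9] size [193.4  54.2] yaw 6.4
px [22. 88.] xy [872.4 716.8] size [ 70.6 116.6] yaw -24.5
[0.41479223 0.35617948]
t 17.9 tcp [ 0.564  -0.024   0.1636] yaw 3.32 z [ 0.0086  0.0013 -1.    ] q [ 14.9  12.3 -19.3 100.1   4.3  67.8 -92.3] F [ 1.7  0.3 -1.3] w 0.457 g 0.0
linear [-0.127  -0.3882  0.0028] rotvec [-0.   -0.5  -9.48]
```

Emit:
{"op": "step_arm", "data": {"twist": [[0, 0, 0], [0, 0, 0], [0, 0, 0], [0, 0, 0], [0, 0, 0], [0, 0, 0], [0, 0, 0], [0, 0, 0], [0, 0, 0], [0, -0.5, -4.7]], "linear": [[-0.014, -0.043, 0], [-0.014, -0.043, 0], [-0.014, -0.043, 0], [-0.014, -0.043, 0], [-0.014, -0.043, 0], [-0.014, -0.043, 0], [-0.014, -0.043, 0], [-0.014, -0.043, 0], [-0.015, -0.044, 0], [0, 0, 0]], "claw": [0.05, 0.05, 0.05, 0.05, 0.05, 0.05, 0.05, 0.05, 0.05, 0.05]}}

```text
time_s: 18.9
tcp_pos: [0.4076, 0.3626, 0.1602]
eef_rot: [[0.989, 0.148, -0.009], [0.148, -0.989, 0.004], [-0.008, -0.005, -1.0]]
contact_force: [0.0, -1.6, 0.1]
gripper_width: 0.574
grasp_force: 0.0
```

Emit:
{"op": "step_arm", "data": {"twist": [[0, 0, -4.7], [0, 0, 0]], "linear": [[0, 0, 0.03], [0, 0, 0]], "claw": [0.05, 0.05]}}

```text
time_s: 19.1
tcp_pos: [0.4103, 0.3545, 0.1267]
eef_rot: [[0.975, 0.222, -0.012], [0.222, -0.975, -0.002], [-0.012, -0.0, -1.0]]
contact_force: [-0.3, -0.5, -0.2]
gripper_width: 0.58
grasp_force: 0.0
```

Run:
```python
from h import *
togo([.4148,.3561,.018],12.8)
```

```text
t 19.1 tcp [0.4103 0.3545 0.1267] yaw 12.84 z [-0.0118 -0.0025 -0.9999] q [ -12.8   14.9  -37.   103.8    9.4   65.1 -130.2] F [-0.3 -0.5 -0.2] w 0.58 g 0.0
linear [ 0.0061 -0.0005  0.1087] rotvec [-0.01  0.69  0.04]
```

Emit:
{"op": "step_arm", "data": {"twist": [[0, 0.6, 0], [0, 0, 0], [0, 0, 0], [0, 0, 0]], "linear": [[0.005, 0, 0.02], [0, 0, 0.03], [0, 0, 0.025], [0, 0, 0]], "claw": [0.05, 0.05, 0.05, 0.05]}}

```text
time_s: 19.5
tcp_pos: [0.4156, 0.3552, 0.0528]
eef_rot: [[0.976, 0.217, -0.001], [0.217, -0.976, -0.0], [-0.001, -0.0, -1.0]]
contact_force: [0.0, 0.2, -0.3]
gripper_width: 0.575
grasp_force: 0.0
```

Run:
```python
from h import *
togo([.4148,.3561,.018],12.8)
```

```text
t 19.5 tcp [0.4156 0.3552 0.0528] yaw 12.55 z [-1.2e-03 -2.0e-04 -1.0e+00] q [ -14.6   20.   -35.6  107.5   13.7   56.8 -133.6] F [ 0.   0.2 -0.3] w 0.575 g 0.0
linear [-0.0006 -0.0011  0.0348] rotvec [-0.    0.07 -0.25]
```

Emit:
{"op": "step_arm", "data": {"twist": [[0, 0, 0], [0, 0, 0], [0, 0, 0], [0, 0, 0], [0, 0, 0], [0, 0, 0], [0, 0, 0]], "linear": [[0, -0.001, 0.017], [0, 0, 0.017], [0, 0, 0], [0, 0, 0], [0, 0, 0], [0, 0, 0], [0, 0, 0]], "claw": [0.05, 0.05, 0.05, 0.004, 0.004, 0.004, 0.004], "force": 30}}

```text
time_s: 20.2
tcp_pos: [0.4173, 0.3585, 0.0222]
eef_rot: [[0.976, 0.22, 0.004], [0.22, -0.976, 0.004], [0.005, -0.003, -1.0]]
contact_force: [0.1, -0.4, -0.7]
gripper_width: 0.297
grasp_force: 0.0
```

Emit:
{"op": "step_arm", "data": {"twist": [[0, 0, 0], [0, 0, 0], [0, 0, 0], [0, 0, 0], [0, 0, 0], [0, 0, 0], [0, 0, 0]], "linear": [[0, 0, 0], [0, 0, 0], [0, 0, 0], [0, 0, -0.02], [0, 0, -0.03], [0, 0, -0.03], [0, 0, 0]], "claw": [0.004, 0.004, 0.004, 0.004, 0.004, 0.004, 0.004]}}

```text
time_s: 20.9
tcp_pos: [0.4182, 0.3598, 0.1052]
eef_rot: [[0.975, 0.22, 0.008], [0.22, -0.975, 0.007], [0.009, -0.005, -1.0]]
contact_force: [0.0, 1.2, -0.5]
gripper_width: 0.136
grasp_force: 30.0
```

Run:
```python
from h import *
print(slot(0,-.155));togo([*slot(0,-.157),.07],3.4)
```

```text
[0.43548673 0.04832912]
t 20.9 tcp [0.4182 0.3598 0.1052] yaw 12.72 z [ 0.008   0.0067 -0.9999] q [ -13.4   16.4  -36.8  104.8   11.2   61.8 -131.6] F [ 0.   1.2 -0.5] w 0.136 g 30.0
linear [-0.0541  0.3075  0.0333] rotvec [-0.32 -0.51  9.32]
```

Emit:
{"op": "step_arm", "data": {"twist": [[0, 0, 0], [0, 0, 0], [0, 0, 0], [0, 0, 0], [0, 0, 3.1], [0, 0, 3.1], [0, 0, 3.1], [0, 0, 0], [0, 0, 0]], "linear": [[-0.02, 0.043, 0], [-0.02, 0.043, 0], [-0.02, 0.043, 0], [-0.02, 0.043, 0], [0, 0.043, 0], [0, 0.043, 0], [0, 0.033, 0.015], [0, 0, 0.01], [0, 0, 0]], "claw": [0.004, 0.004, 0.004, 0.004, 0.004, 0.004, 0.004, 0.004, 0.004]}}

```text
time_s: 21.8
tcp_pos: [0.3956, 0.055, 0.0738]
eef_rot: [[0.998, 0.058, 0.0], [0.058, -0.998, 0.003], [0.0, -0.003, -1.0]]
contact_force: [-0.3, 0.9, 0.1]
gripper_width: 0.14
grasp_force: 30.0
```

Run:
```python
from h import *
togo([*slot(0,-.157),.055],3.4)
```

```text
t 21.8 tcp [0.3956 0.055  0.0738] yaw 3.35 z [ 2.e-04  3.e-03 -1.e+00] q [  10.8   -0.8  -24.5  125.7   -0.6   54.9 -100. ] F [-0.3  0.9  0.1] w 0.14 g 30.0
linear [0.0374 0.0091 0.0188] rotvec [-0.17 -0.02 -0.05]
```

Emit:
{"op": "step_arm", "data": {"twist": [[0, 0, 0], [0, 0, 0], [0, 0, 0]], "linear": [[0.017, 0.009, 0.009], [0.017, 0, 0.008], [0, 0, 0]], "claw": [0.004, 0.004, 0.004]}}

```text
time_s: 22.1
tcp_pos: [0.4325, 0.0502, 0.058]
eef_rot: [[0.998, 0.062, 0.003], [0.062, -0.998, 0.004], [0.003, -0.004, -1.0]]
contact_force: [1.0, 0.0, -0.7]
gripper_width: 0.134
grasp_force: 30.0
```

Run:
```python
from h import *
togo([*slot(0,-.157),.054],3.4); held('w7',rows=(80,110,140,170))
```

```text
t 22.1 tcp [0.4325 0.0502 0.058 ] yaw 3.54 z [ 0.0029  0.0043 -1.    ] q [  10.9    4.9  -23.8  122.4    2.2   52.9 -100.7] F [ 1.   0.  -0.7] w 0.134 g 30.0
linear [0.0008 0.0021 0.004 ] rotvec [-0.23 -0.18  0.14]
80 [array([-0.0574,  0.1131]), array([-0.0573,  0.0504])] mid y 0.0818
110 [array([-0.0745,  0.1133]), array([-0.0743,  0.0502])] mid y 0.0817
140 [array([-0.0916,  0.113 ]), array([-0.0914,  0.0504])] mid y 0.0817
170 [array([-0.1089,  0.1129]), array([-0.1087,  0.0503])] mid y 0.0816
```

Emit:
{"op": "step_arm", "data": {"twist": [[0, 0, 0], [0, 0, 0], [0, 0, 0], [0, 0, 0], [0, 0, 0], [0, 0, 0]], "linear": [[0.005, 0.0017, 0.003], [0.015, 0, 0], [0.015, 0, 0], [0.015, 0, 0], [0.01, 0, 0], [0, 0, 0]], "claw": [0.004, 0.004, 0.004, 0.004, 0.004, 0.004]}}

```text
time_s: 22.75
tcp_pos: [0.4923, 0.051, 0.0559]
eef_rot: [[0.998, 0.06, 0.004], [0.06, -0.998, 0.004], [0.004, -0.003, -1.0]]
contact_force: [-0.3, -0.1, -1.2]
gripper_width: 0.138
grasp_force: 30.0
```

Run:
```python
from h import *
togo([*slot(0,-.037),.054],3.4); held('w8',rows=(150,170,190))
```

```text
t 22.75 tcp [0.4923 0.051  0.0559] yaw 3.44 z [ 0.0039  0.0035 -1.    ] q [  10.    11.8  -22.9  115.1    5.5   53.9 -102.2] F [-0.3 -0.1 -1.2] w 0.138 g 30.0
linear [ 0.0611 -0.0007  0.0022] rotvec [-0.19 -0.23  0.04]
150 [array([-0.0373,  0.1099]), array([-0.0363,  0.0212])] mid y 0.0655
170 [array([-0.0488,  0.1096]), array([-0.048 ,  0.0205])] mid y 0.0651
190 [array([-0.0604,  0.1101]), array([-0.0603,  0.0479])] mid y 0.079
```

Emit:
{"op": "step_arm", "data": {"twist": [[0, 0, 0], [0, 0, 0], [0, 0, 0], [0, 0, 0], [0, 0, 0], [0, 0, 0], [0, 0, 0]], "linear": [[0.012, -0.0007, 0.001], [0.012, 0, 0.001], [0.012, 0, 0], [0.012, 0, 0], [0.008, 0, 0], [0.003, 0, 0], [0, 0, 0]], "claw": [0.004, 0.004, 0.004, 0.004, 0.004, 0.004, 0.004]}}

```text
time_s: 23.5
tcp_pos: [0.5506, 0.0548, 0.0537]
eef_rot: [[0.998, 0.06, 0.003], [0.06, -0.998, 0.003], [0.003, -0.003, -1.0]]
contact_force: [-0.6, -0.5, -1.3]
gripper_width: 0.133
grasp_force: 30.0
```

Emit:
{"op": "step_arm", "data": {"twist": [[0, 0, 0], [0, 0, 0], [0, 0, 0]], "linear": [[0.002, 0, 0], [0.002, 0, 0], [0, 0, 0]], "claw": [0.004, 0.004, 0.004]}}

```text
time_s: 23.8
tcp_pos: [0.5545, 0.055, 0.054]
eef_rot: [[0.998, 0.06, 0.003], [0.06, -0.998, 0.003], [0.004, -0.003, -1.0]]
contact_force: [-0.8, 1.0, -0.9]
gripper_width: 0.131
grasp_force: 30.0
```

Run:
```python
from h import *
togo([*slot(0,-.037),.054],3.4)
```

```text
t 23.8 tcp [0.5545 0.055  0.054 ] yaw 3.42 z [ 0.0035  0.0031 -1.    ] q [   8.6   18.5  -21.8  106.9    8.    55.9 -103.3] F [-0.8  1.  -0.9] w 0.131 g 30.0
linear [-0.0012 -0.0004  0.    ] rotvec [-0.16 -0.21  0.02]
```

Emit:
{"op": "step_arm", "data": {"twist": [[0, 0, 0], [0, 0, 0], [0, 0, 0]], "linear": [[0.002, 0, 0.001], [0.002, 0, 0.001], [0, 0, 0]], "claw": [0.004, 0.004, 0.004]}}

```text
time_s: 24.1
tcp_pos: [0.5581, 0.0551, 0.0517]
eef_rot: [[0.998, 0.06, 0.002], [0.06, -0.998, 0.003], [0.003, -0.003, -1.0]]
contact_force: [-2.0, -0.4, 0.4]
gripper_width: 0.135
grasp_force: 30.0
```

Emit:
{"op": "step_arm", "data": {"twist": [[0, 0, 0], [0, 0, 0], [0, 0, 0]], "linear": [[0.001, 0, 0], [0.001, 0, 0], [0, 0, 0]], "claw": [0.004, 0.004, 0.004]}}

```text
time_s: 24.4
tcp_pos: [0.5581, 0.0551, 0.0516]
eef_rot: [[0.998, 0.06, -0.001], [0.06, -0.998, 0.002], [-0.001, -0.002, -1.0]]
contact_force: [-11.6, -1.1, 7.2]
gripper_width: 0.133
grasp_force: 30.0
```

Emit:
{"op": "step_arm", "data": {"twist": [[0, 0, 0], [0, 0, 0], [0, 0, 0], [0, 0, 0], [0, 0, 0], [0, 0, 0], [0, 0, 0]], "linear": [[-0.003, 0, 0], [0, 0, 0], [0, 0, 0], [0, 0, -0.03], [0, 0, -0.04], [0, 0, -0.04], [0, 0, 0]], "claw": [0.004, 0.04, 0.04, 0.04, 0.04, 0.04, 0.04]}}

```text
time_s: 25.1
tcp_pos: [0.5606, 0.0555, 0.168]
eef_rot: [[0.998, 0.06, 0.013], [0.06, -0.998, 0.004], [0.013, -0.003, -1.0]]
contact_force: [-0.1, -0.8, 0.0]
gripper_width: 0.45
grasp_force: 0.0
```

Run:
```python
from m import *
c=shot('top','top3'); trays(c)
y=np.radians(11.9); g=np.array([.4508,-.3752])-.052*np.array([np.cos(y),np.sin(y)]); print(g)
togo([*g,.16],11.9)
```

```text
px [288. 140.] xy [711.6 -53. ] size [193.3 201.1] yaw -86.5
px [22. 88.] xy [872.7 716.3] size [ 70.1 120.5] yaw -21.6
[ 0.39991753 -0.38592262]
t 25.15 tcp [0.5592 0.0552 0.1651] yaw 3.41 z [ 0.0095  0.0035 -0.9999] q [   9.7   12.2  -22.5  100.3    4.9   67.9 -100.8] F [-0.4  0.1 -1. ] w 0.459 g 0.0
linear [-0.1853  0.4309  0.0021] rotvec [-0.13 -0.57 -8.49]
```

Emit:
{"op": "step_arm", "data": {"twist": [[0, 0, 0], [0, 0, 0], [0, 0, 0], [0, 0, 0], [0, 0, 0], [0, 0, 0], [0, 0, 0], [0, 0, 0], [0, -0.5, -4.2], [0, 0, -4.2]], "linear": [[-0.016, 0.043, -0.005], [-0.016, 0.043, -0.005], [-0.016, 0.043, -0.005], [-0.016, 0.043, -0.005], [-0.016, 0.043, -0.005], [-0.016, 0.043, -0.005], [-0.016, 0.043, -0.005], [-0.016, 0.043, -0.005], [0, 0.02, 0], [0, 0, 0]], "claw": [0.05, 0.05, 0.05, 0.05, 0.05, 0.05, 0.05, 0.05, 0.05, 0.05]}}

```text
time_s: 26.15
tcp_pos: [0.4493, -0.3201, 0.1992]
eef_rot: [[0.979, 0.202, -0.007], [0.202, -0.979, 0.002], [-0.007, -0.003, -1.0]]
contact_force: [0.5, 1.4, -0.2]
gripper_width: 0.572
grasp_force: 0.0
```

Run:
```python
from m import *
c=shot('top','top4'); trays(c)
togo([.3999,-.3859,.16],11.9)
w=shot('wrist','w9')
```

```text
px [346. 213.] xy [ 500.2 -225.3] size [85.6 82.9] yaw 90.0
px [273. 161.] xy [677.1 -15.9] size [255.5 278.4] yaw -86.5
t 26.2 tcp [ 0.4499 -0.318   0.1991] yaw 12.07 z [-0.0069  0.0028 -1.    ] q [ 36.1   9.1  -6.2  99.1   1.1  72.3 -48.2] F [ 0.6  0.2 -0.3] w 0.579 g 0.0
linear [-0.0628  0.0561  0.0392] rotvec [-0.24  0.35  0.17]
```

View pics/w9.png

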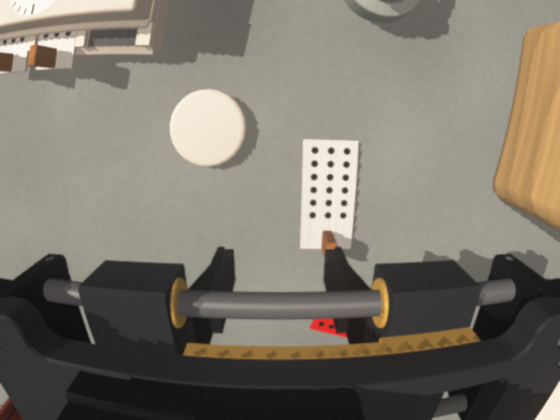

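The view shows two trays in the dryer. The third tray's blade corners are at (303,139), (358,141), (352,249) and (301,248), with its grip at (328,240).

Run:
```python
from h import *
c=dict(np.load('pics/w9.npz')); P=[onz(c,*p,.005,True) for p in((303,139),(358,141),(352,249),(301,248))]
print(np.round(P,4),np.mean(P,0)); x=P[0]+P[1]-P[2]-P[3]; print(np.degrees(np.arctan2(x[1],x[0])),np.linalg.norm(x)/2)
```

```text
[[ 0.5057 -0.3327]
 [ 0.5179 -0.393 ]
 [ 0.3909 -0.4215]
 [ 0.3797 -0.3599]] [ 0.44856142 -0.37677355]
12.421900472425051 0.1295272116057341
```

Emit:
{"op": "step_arm", "data": {"twist": [[0, 0.3, 0], [0, 0, 0], [0, 0, 0], [0, 0, 0], [0, 0, 0]], "linear": [[-0.032, 0.028, 0.02], [-0.032, 0.029, 0.03], [0, 0, 0.04], [0, 0, 0.04], [0, 0, 0]], "claw": [0.05, 0.05, 0.05, 0.05, 0.05]}}

```text
time_s: 26.75
tcp_pos: [0.3979, -0.3798, 0.0664]
eef_rot: [[0.979, 0.204, -0.008], [0.204, -0.979, 0.01], [-0.005, -0.011, -1.0]]
contact_force: [-0.2, 0.4, 0.7]
gripper_width: 0.571
grasp_force: 0.0
```

Run:
```python
from h import *
togo([.3992,-.3869,.019],12.1)
```

```text
t 26.75 tcp [ 0.3979 -0.3798  0.0664] yaw 11.75 z [-0.0076  0.0098 -0.9999] q [ 41.6  16.1  -2.9 107.3   0.7  57.3 -39.8] F [-0.2  0.4  0.7] w 0.571 g 0.0
linear [0.0001 0.0078 0.0473] rotvec [-0.64  0.31 -0.35]
```

Emit:
{"op": "step_arm", "data": {"twist": [[-0.6, 0.3, -0.3], [0, 0, 0], [0, 0, 0]], "linear": [[0, 0.006, 0.01], [0, 0, 0.01], [0, 0, 0]], "claw": [0.05, 0.05, 0.05]}}

```text
time_s: 27.05
tcp_pos: [0.4023, -0.3882, 0.0518]
eef_rot: [[0.978, 0.21, 0.006], [0.21, -0.978, -0.005], [0.005, 0.006, -1.0]]
contact_force: [-0.0, 1.0, 0.1]
gripper_width: 0.574
grasp_force: 0.0
```

Run:
```python
from h import *
togo([.3992,-.3869,.019],12.1)
```

```text
t 27.05 tcp [ 0.4023 -0.3882  0.0518] yaw 12.11 z [ 0.0063 -0.005  -1.    ] q [ 41.8  17.2  -2.8 107.8   1.   54.5 -39.3] F [-0.   1.   0.1] w 0.574 g 0.0
linear [-0.003  -0.0022  0.0328] rotvec [ 0.36 -0.29  0.01]
```

Emit:
{"op": "step_arm", "data": {"twist": [[0.2, -0.2, 0], [0, 0, 0], [0, 0, 0], [0, 0, 0], [0, 0, 0], [0, 0, 0], [0, 0, 0]], "linear": [[-0.002, -0.001, 0.016], [0, 0, 0.016], [0, 0, 0], [0, 0, 0], [0, 0, 0], [0, 0, 0], [0, 0, 0]], "claw": [0.05, 0.05, 0.05, 0.004, 0.004, 0.004, 0.004], "force": 30}}

```text
time_s: 27.75
tcp_pos: [0.4006, -0.3888, 0.0204]
eef_rot: [[0.978, 0.21, 0.004], [0.21, -0.978, -0.004], [0.003, 0.004, -1.0]]
contact_force: [0.6, 0.2, 0.5]
gripper_width: 0.299
grasp_force: 0.0
```

Emit:
{"op": "step_arm", "data": {"twist": [[0, 0, 0], [0, 0, 0], [0, 0, 0], [0, 0, 0], [0, 0, 0], [0, 0, 0], [0, 0, 0]], "linear": [[0, 0, 0], [0, 0, 0], [0, 0, 0], [0, 0, -0.02], [0, 0, -0.03], [0, 0, -0.03], [0, 0, 0]], "claw": [0.004, 0.004, 0.004, 0.004, 0.004, 0.004, 0.004]}}

```text
time_s: 28.45
tcp_pos: [0.402, -0.3899, 0.1039]
eef_rot: [[0.978, 0.21, 0.008], [0.21, -0.978, -0.007], [0.006, 0.009, -1.0]]
contact_force: [0.4, -0.9, 0.2]
gripper_width: 0.139
grasp_force: 30.0
```

Run:
```python
from h import *
togo([*slot(2,-.157),.07],3.4)
```

```text
t 28.45 tcp [ 0.402  -0.3899  0.1039] yaw 12.11 z [ 0.0078 -0.0074 -0.9999] q [ 41.9  13.8  -2.7 105.2   0.8  60.4 -39. ] F [ 0.4 -0.9  0.2] w 0.139 g 30.0
linear [ 0.0983 -0.2639  0.0322] rotvec [ 0.48 -0.39  8.71]
```

Emit:
{"op": "step_arm", "data": {"twist": [[0, 0, 0], [0, 0, 0], [0, 0, 0], [0, 0, 0], [0, 0, 2.9], [0, 0, 2.9], [0, 0, 2.9], [0, 0, 0], [0, 0, 0]], "linear": [[0.01, -0.038, 0], [0.01, -0.038, 0], [0.01, -0.038, 0], [0.01, -0.038, 0], [0.01, -0.038, 0], [0.01, -0.038, 0], [0, -0.036, 0.015], [0, 0, 0.01], [0, 0, 0]], "claw": [0.004, 0.004, 0.004, 0.004, 0.004, 0.004, 0.004, 0.004, 0.004]}}

```text
time_s: 29.35
tcp_pos: [0.4076, -0.1165, 0.0725]
eef_rot: [[0.998, 0.062, 0.0], [0.062, -0.998, -0.003], [0.0, 0.003, -1.0]]
contact_force: [0.3, -0.0, -0.3]
gripper_width: 0.132
grasp_force: 30.0
```

Run:
```python
from h import *
togo([*slot(2,-.157),.055],3.4)
```

```text
t 29.35 tcp [ 0.4076 -0.1165  0.0725] yaw 3.55 z [ 3.0e-04 -2.7e-03 -1.0e+00] q [ 25.3   1.9 -15.6 123.3   0.8  54.9 -77.2] F [ 0.3 -0.  -0.3] w 0.132 g 30.0
linear [ 0.0356 -0.0029  0.0175] rotvec [ 0.15 -0.01  0.15]
```

Emit:
{"op": "step_arm", "data": {"twist": [[0, 0, 0], [0, 0, 0], [0, 0, 0]], "linear": [[0.017, 0, 0.008], [0.016, 0, 0.008], [0, 0, 0]], "claw": [0.004, 0.004, 0.004]}}

```text
time_s: 29.65
tcp_pos: [0.443, -0.1162, 0.0575]
eef_rot: [[0.998, 0.059, 0.003], [0.059, -0.998, -0.003], [0.002, 0.003, -1.0]]
contact_force: [-0.6, -0.3, 0.1]
gripper_width: 0.136
grasp_force: 30.0
```

Run:
```python
from h import *
togo([*slot(2,-.157),.053],3.4); held('w10',rows=(80,110,140,170))
```

```text
t 29.65 tcp [ 0.443  -0.1162  0.0575] yaw 3.38 z [ 0.0027 -0.0027 -1.    ] q [ 24.2   7.  -16.  120.    2.6  53.2 -79.8] F [-0.6 -0.3  0.1] w 0.136 g 30.0
linear [ 0.0003 -0.0047  0.0045] rotvec [ 0.16 -0.14 -0.02]
80 [array([-0.0568, -0.053 ]), array([-0.0568, -0.1161])] mid y -0.0846
110 [array([-0.0739, -0.0529]), array([-0.0739, -0.1163])] mid y -0.0846
140 [array([-0.0909, -0.0531]), array([-0.0909, -0.1161])] mid y -0.0846
170 [array([-0.1081, -0.0531]), array([-0.1081, -0.1166])] mid y -0.0849
```

Emit:
{"op": "step_arm", "data": {"twist": [[0, 0, 0], [0, 0, 0], [0, 0, 0], [0, 0, 0], [0, 0, 0], [0, 0, 0], [0, 0, 0]], "linear": [[0, -0.0045, 0.003], [0, 0, 0.001], [0.015, 0, 0], [0.015, 0, 0], [0.015, 0, 0], [0.015, 0, 0], [0, 0, 0]], "claw": [0.004, 0.004, 0.004, 0.004, 0.004, 0.004, 0.004]}}

```text
time_s: 30.4
tcp_pos: [0.5028, -0.1071, 0.0546]
eef_rot: [[0.998, 0.06, 0.004], [0.06, -0.998, -0.003], [0.004, 0.003, -1.0]]
contact_force: [0.6, 1.2, -0.8]
gripper_width: 0.135
grasp_force: 30.0
```

Run:
```python
from h import *
togo([*slot(2,-.037),.053],3.4); held('w11',rows=(170,190,200))
```

```text
t 30.4 tcp [ 0.5028 -0.1071  0.0546] yaw 3.45 z [ 0.0042 -0.0031 -1.    ] q [ 21.7  13.3 -16.4 112.9   4.8  54.1 -83.6] F [ 0.6  1.2 -0.8] w 0.135 g 30.0
linear [0.06   0.0009 0.0019] rotvec [ 0.19 -0.23  0.05]
170 [array([-0.0474, -0.048 ]), array([-0.0474, -0.1105])] mid y -0.0793
190 [array([-0.059 , -0.0481]), array([-0.059 , -0.1104])] mid y -0.0793
200 [array([-0.065 , -0.0479]), array([-0.0649, -0.1107])] mid y -0.0793
```

Emit:
{"op": "step_arm", "data": {"twist": [[0, 0, 0], [0, 0, 0], [0, 0, 0], [0, 0, 0], [0, 0, 0], [0, 0, 0], [0, 0, 0]], "linear": [[0.012, 0.0007, 0.001], [0.012, 0, 0.001], [0.012, 0, 0], [0.012, 0, 0], [0.008, 0, 0], [0.003, 0, 0], [0, 0, 0]], "claw": [0.004, 0.004, 0.004, 0.004, 0.004, 0.004, 0.004]}}

```text
time_s: 31.15
tcp_pos: [0.5607, -0.1042, 0.0522]
eef_rot: [[0.998, 0.06, 0.003], [0.06, -0.998, -0.003], [0.002, 0.003, -1.0]]
contact_force: [-0.6, -0.6, -0.6]
gripper_width: 0.136
grasp_force: 30.0
```

Emit:
{"op": "step_arm", "data": {"twist": [[0, 0, 0], [0, 0, 0], [0, 0, 0]], "linear": [[0.002, 0, 0], [0.002, 0, 0], [0, 0, 0]], "claw": [0.004, 0.004, 0.004]}}

```text
time_s: 31.45
tcp_pos: [0.5638, -0.1042, 0.0522]
eef_rot: [[0.998, 0.059, 0.002], [0.06, -0.998, -0.003], [0.001, 0.003, -1.0]]
contact_force: [-2.9, 0.7, -0.7]
gripper_width: 0.139
grasp_force: 30.0
```

Emit:
{"op": "step_arm", "data": {"twist": [[0, 0, 0], [0, 0, 0], [0, 0, 0]], "linear": [[0.002, 0, 0.002], [0.001, 0, 0], [0, 0, 0]], "claw": [0.004, 0.004, 0.004]}}

```text
time_s: 31.75
tcp_pos: [0.5639, -0.1041, 0.0499]
eef_rot: [[0.998, 0.059, -0.004], [0.059, -0.998, -0.003], [-0.004, 0.003, -1.0]]
contact_force: [-15.4, 1.0, 9.4]
gripper_width: 0.133
grasp_force: 30.0
```

Emit:
{"op": "step_arm", "data": {"twist": [[0, 0, 0], [0, 0, 0], [0, 0, 0], [0, 0, 0], [0, 0, 0], [0, 0, 0], [0, 0, 0]], "linear": [[-0.003, 0, 0], [0, 0, 0], [0, 0, 0], [0, 0, -0.03], [0, 0, -0.04], [0, 0, -0.04], [0, 0, 0]], "claw": [0.004, 0.04, 0.04, 0.04, 0.04, 0.04, 0.04]}}

```text
time_s: 32.45
tcp_pos: [0.5679, -0.1041, 0.1667]
eef_rot: [[0.998, 0.06, 0.013], [0.06, -0.998, -0.005], [0.013, 0.006, -1.0]]
contact_force: [0.4, -0.2, -0.2]
gripper_width: 0.452
grasp_force: 0.0
```

Emit:
{"op": "step_arm", "data": {"twist": [[0, 0, 0], [0, 0, 0], [0, 0, 0], [0, 0, 0], [0, 0, 0]], "linear": [[0, -0.02, -0.03], [0, -0.02, -0.04], [0, -0.02, -0.04], [0, -0.02, 0], [0, 0, 0]], "claw": [0.05, 0.05, 0.05, 0.05, 0.05]}}

```text
time_s: 32.95
tcp_pos: [0.5599, -0.0201, 0.2716]
eef_rot: [[0.998, 0.064, 0.006], [0.064, -0.998, -0.002], [0.006, 0.002, -1.0]]
contact_force: [0.3, 0.4, -0.8]
gripper_width: 0.57
grasp_force: 0.0
```

Run:
```python
from h import *
togo([.6534,-.0199,.25],183.4)
w=shot('wrist','w12'); cv2.imwrite('pics/w12c.png',cv2.resize(w['image'][0:230,100:460],(792,506),interpolation=cv2.INTER_CUBIC))
```

```text
t 32.95 tcp [ 0.5599 -0.0201  0.2716] yaw 3.68 z [ 0.0062 -0.0021 -1.    ] q [ 15.2   8.3 -19.9  91.8   3.   80.  -91.3] F [ 0.3  0.4 -0.8] w 0.57 g 0.0
linear [0.0932 0.0058 0.0222] rotvec [   0.55    0.22 -179.72]
```

View pics/w12c.png

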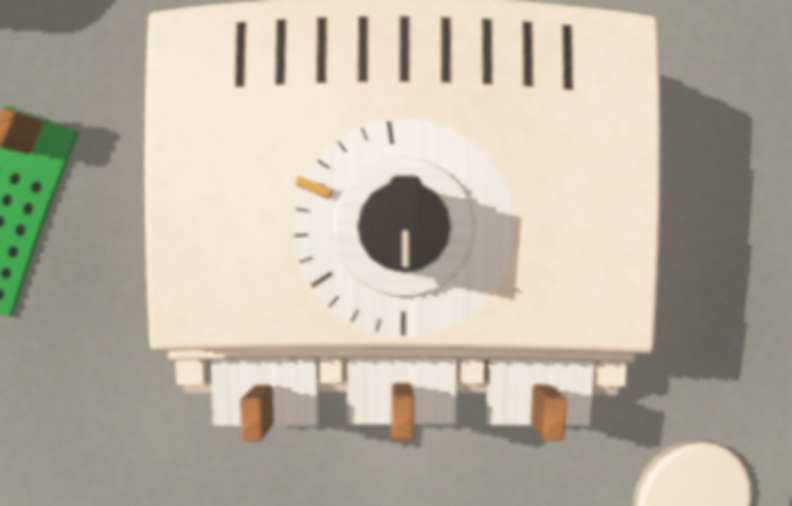

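All three trays are home evenly: blade ends are at y≈425 and grips at (257,412), (402,412) and (548,412). The pointer is at the 0 tick and the brass marker hasn't moved. Now the dial.

Emit:
{"op": "step_arm", "data": {"twist": [[0, 0, 0], [0, 0, 0], [0, 0, -8.57], [0, 0, -8.57], [0, 0, -8.57], [0, 0, -8.57], [0, 0, -8.57], [0, 0, -8.57], [0, 0, -8.57], [0, 0, -8.57]], "linear": [[0.046, 0.003, 0], [0.046, 0.003, 0], [0, 0, 0], [0, 0, 0], [0, 0, 0], [0, 0, 0], [0, 0, 0], [0, 0, 0], [0, 0, 0], [0, 0, 0]], "claw": [0.05, 0.05, 0.05, 0.05, 0.05, 0.05, 0.05, 0.05, 0.05, 0.05]}}

```text
time_s: 34.0
tcp_pos: [0.6511, -0.0258, 0.2689]
eef_rot: [[0.305, 0.952, 0.001], [0.952, -0.305, -0.004], [-0.003, 0.002, -1.0]]
contact_force: [0.7, 0.2, -0.2]
gripper_width: 0.575
grasp_force: 0.0
```

Emit:
{"op": "step_arm", "data": {"twist": [[0, 0, -8.57], [0, 0, -8.57], [0, 0, -8.57], [0, 0, -8.57], [0, 0, -8.57], [0, 0, -8.57], [0, 0, -8.57], [0, 0, -8.57], [0, 0, -8.57], [0, 0, -8.57]], "linear": [[0, 0, 0], [0, 0, 0], [0, 0, 0], [0, 0, 0], [0, 0, 0], [0, 0, 0], [0, 0, 0], [0, 0, 0], [0, 0, 0], [0, 0, 0]], "claw": [0.05, 0.05, 0.05, 0.05, 0.05, 0.05, 0.05, 0.05, 0.05, 0.05]}}

```text
time_s: 35.0
tcp_pos: [0.6512, -0.0257, 0.2689]
eef_rot: [[-0.927, 0.375, 0.001], [0.375, 0.927, -0.003], [-0.002, -0.003, -1.0]]
contact_force: [0.1, -0.6, -0.8]
gripper_width: 0.578
grasp_force: 0.0
```

Emit:
{"op": "step_arm", "data": {"twist": [[0, 0, -8.5], [0, 0, -8.5], [0, 0, 0]], "linear": [[0, 0, 0], [0, 0, 0], [0, 0, 0]], "claw": [0.05, 0.05, 0.05]}}

```text
time_s: 35.3
tcp_pos: [0.6511, -0.0257, 0.269]
eef_rot: [[-0.996, 0.092, 0.001], [0.092, 0.996, -0.003], [-0.001, -0.003, -1.0]]
contact_force: [0.3, 1.0, 0.4]
gripper_width: 0.572
grasp_force: 0.0
```

Run:
```python
from h import *
togo([.6534,-.0199,.106],183.4)
```

```text
t 35.3 tcp [ 0.6511 -0.0257  0.269 ] yaw 174.73 z [ 0.0012 -0.0031 -1.    ] q [ 31.   24.3 -45.6  77.7  17.4  85.   71.1] F [0.3 1.  0.4] w 0.572 g 0.0
linear [-0.0015  0.0065  0.1629] rotvec [-0.18  0.07 -8.67]
```

Emit:
{"op": "step_arm", "data": {"twist": [[0, 0, -4.3], [0, 0, -4.3], [0, 0, 0], [0, 0, 0], [0, 0, 0], [0, 0, 0]], "linear": [[-0.0015, 0.0065, 0], [0, 0, 0.03], [0, 0, 0.03], [0, 0, 0.03], [0, 0, 0.03], [0, 0, 0]], "claw": [0.05, 0.05, 0.05, 0.05, 0.05, 0.05]}}

```text
time_s: 35.9
tcp_pos: [0.6511, -0.0197, 0.1454]
eef_rot: [[-0.999, -0.052, -0.005], [-0.052, 0.999, -0.003], [0.005, -0.003, -1.0]]
contact_force: [-0.5, -1.1, -1.7]
gripper_width: 0.576
grasp_force: 0.0
```

Run:
```python
from h import *
togo([.6534,-.0199,.106],183.4)
```

```text
t 35.9 tcp [ 0.6511 -0.0197  0.1454] yaw -177.0 z [-0.0047 -0.0033 -1.    ] q [ 31.   29.1 -45.5  87.1  21.4  73.2  75.8] F [-0.5 -1.1 -1.7] w 0.576 g 0.0
linear [-0.0025 -0.0002  0.0394] rotvec [-0.17 -0.28 -0.4 ]
```

Emit:
{"op": "step_arm", "data": {"twist": [[0, 0, -0.4], [0, 0, 0], [0, 0, 0], [0, 0, 0], [0, 0, 0], [0, 0, 0], [0, 0, 0], [0, 0, 0], [0, 0, 0], [0, 0, 0]], "linear": [[-0.001, 0, 0.02], [0, 0, 0.019], [0, 0, 0], [0, 0, 0], [0, 0, 0], [0, 0, 0], [0, 0, 0], [0, 0, 0], [0, 0, 0], [0, 0, 0]], "claw": [0.05, 0.05, 0.05, 0.008, 0.008, 0.008, 0.008, 0.008, 0.008, 0.008], "force": 15}}

```text
time_s: 36.9
tcp_pos: [0.6549, -0.0182, 0.1117]
eef_rot: [[-0.998, -0.064, 0.003], [-0.064, 0.998, -0.003], [-0.003, -0.003, -1.0]]
contact_force: [-1.5, -0.6, 3.0]
gripper_width: 0.162
grasp_force: 15.0
```

Run:
```python
from h import *
togo([.6534,-.0199,.106],183.4)
```

```text
t 36.9 tcp [ 0.6549 -0.0182  0.1117] yaw -176.33 z [ 0.0031 -0.0032 -1.    ] q [ 30.5  30.8 -44.9  88.9  22.9  69.6  75.3] F [-1.5 -0.6  3. ] w 0.162 g 15.0
linear [ 0.0016 -0.0016  0.0057] rotvec [-0.19  0.17  0.27]
```

Emit:
{"op": "step_arm", "data": {"twist": [[0, 0, 6.5], [0, 0, 6.5], [0, 0, 6.5], [0, 0, 6.5], [0, 0, 6.5], [0, 0, 6.5], [0, 0, 6.5], [0, 0, 6.5], [0, 0, 6.5], [0, 0, 6.5]], "linear": [[0, 0, 0], [0, 0, 0], [0, 0, 0], [0, 0, 0], [0, 0, 0], [0, 0, 0], [0, 0, 0], [0, 0, 0], [0, 0, 0], [0, 0, 0]], "claw": [0.008, 0.008, 0.008, 0.008, 0.008, 0.008, 0.008, 0.008, 0.008, 0.008]}}

```text
time_s: 37.9
tcp_pos: [0.6547, -0.0187, 0.1117]
eef_rot: [[-0.476, 0.88, 0.003], [0.88, 0.476, -0.004], [-0.005, 0.0, -1.0]]
contact_force: [-1.7, -1.9, 4.6]
gripper_width: 0.16
grasp_force: 15.0
```

Emit:
{"op": "step_arm", "data": {"twist": [[0, 0, 6.5], [0, 0, 6.5], [0, 0, 6.5], [0, 0, 6.5], [0, 0, 6.5], [0, 0, 6.5], [0, 0, 6.5], [0, 0, 0], [0, 0, 0]], "linear": [[0, 0, 0], [0, 0, 0], [0, 0, 0], [0, 0, 0], [0, 0, 0], [0, 0, 0], [0, 0, 0], [0, 0, 0], [0, 0, 0]], "claw": [0.008, 0.008, 0.008, 0.008, 0.008, 0.008, 0.008, 0.008, 0.008]}}

```text
time_s: 38.8
tcp_pos: [0.6543, -0.0187, 0.1117]
eef_rot: [[0.286, 0.958, 0.002], [0.958, -0.286, -0.004], [-0.003, 0.003, -1.0]]
contact_force: [-4.2, -1.7, 6.4]
gripper_width: 0.16
grasp_force: 15.0
```

Run:
```python
from h import *
togo([.6534,-.0199,.106],68.9)
```

```text
t 38.8 tcp [ 0.6543 -0.0187  0.1117] yaw 73.36 z [ 0.002  -0.0041 -1.    ] q [ 16.1  25.9 -24.3  89.7  11.5  66.7 -27.2] F [-4.2 -1.7  6.4] w 0.16 g 15.0
linear [-0.0014 -0.0006  0.0057] rotvec [0.18 0.18 4.46]
```

Final 4.5°, then release, rise and check.

Emit:
{"op": "step_arm", "data": {"twist": [[0, 0, 2.3], [0, 0, 2.2], [0, 0, 0], [0, 0, 0], [0, 0, 0], [0, 0, 0], [0, 0, 0], [0, 0, 0], [0, 0, 0], [0, 0, 0]], "linear": [[0, 0, 0], [0, 0, 0], [0, 0, 0], [0, 0, 0], [0, 0, 0], [0, 0, 0], [0, 0, -0.03], [0, 0, -0.04], [0, 0, -0.04], [0, 0, -0.03]], "claw": [0.008, 0.008, 0.008, 0.05, 0.05, 0.05, 0.05, 0.05, 0.05, 0.05]}}

```text
time_s: 39.8
tcp_pos: [0.6549, -0.0175, 0.2542]
eef_rot: [[0.363, 0.932, 0.005], [0.932, -0.362, -0.003], [-0.001, 0.006, -1.0]]
contact_force: [0.2, -0.6, -0.3]
gripper_width: 0.567
grasp_force: 0.0
```

Emit:
{"op": "step_arm", "data": {"twist": [[0, 0, 8.5], [0, 0, 8.5], [0, 0, 8.5], [0, 0, 8.5], [0, 0, 8.5], [0, 0, 8.5], [0, 0, 8.5], [0, 0, 0], [0, 0, 0], [0, 0, 0]], "linear": [[0, 0, 0], [0, 0, 0], [0, 0, 0], [0, 0, 0], [0, 0, 0], [0, 0, 0], [0, 0, 0], [-0.03, 0, 0], [-0.03, 0, 0], [0, 0, 0]], "claw": [0.05, 0.05, 0.05, 0.05, 0.05, 0.05, 0.05, 0.05, 0.05, 0.05]}}

```text
time_s: 40.8
tcp_pos: [0.5929, -0.0281, 0.2516]
eef_rot: [[0.987, 0.16, 0.002], [0.16, -0.987, -0.004], [0.002, 0.004, -1.0]]
contact_force: [0.5, 0.2, -0.6]
gripper_width: 0.573
grasp_force: 0.0
```

Run:
```python
from h import *
where(); c=shot('wrist','w13')
ax=np.array([.6534,-.0199,.1]); q=np.array(c['attitude']).T@(ax-c['xyz']); th=np.arctan2(np.hypot(q[0],q[1]),q[2]); u=c['K'][:2,2]+c['K'][0,0]*th*q[:2]/np.hypot(q[0],q[1]); print(u)
x,y=np.maximum(u.round().astype(int)-[80,60],0); print(x,y); cv2.imwrite('pics/w13c.png',cv2.resize(c['image'][y:y+120,x:x+160],None,fx=5,fy=5,interpolation=cv2.INTER_CUBIC))
```

```text
t 40.8 tcp [ 0.5929 -0.0281  0.2516] yaw 9.18 z [ 0.0024 -0.004  -1.    ] q [ 11.7  12.6 -15.8  89.1   3.7  78.7 -85.3] F [ 0.5  0.2 -0.6] w 0.573 g 0.0
[279.30232693 133.97489768]
199 74
```

View pics/w13c.png

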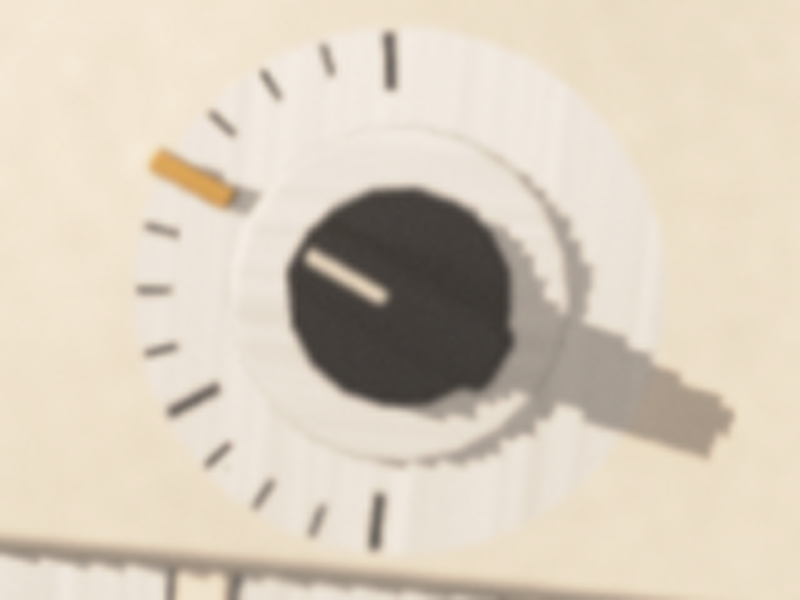

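The pointer runs from (385,297) to (312,257) and the brass block from (230,200) to (155,158), so they are parallel within about 1° in the image. I'll check with rays.

Run:
```python
from h import *
c=dict(np.load('pics/w13.npz')); f=lambda u,v,z:onz(c,199+(u+.5)/5-.5,74+(v+.5)/5-.5,z,True)
A=lambda v:np.arctan2(v[1],-v[0])
print('pointer',A(f(312,257,.129)-f(385,297,.129)),'mark',A(f(155,158,.093)-f(230,200,.093)))
t0,t3=f(377,521,.086),f(391,61,.086); print('axis-based mark',A(f(192,179,.093)-np.array([.6534,-.0199])),'pointer tip',A(f(312,257,.129)-np.array([.6534,-.0199])))
```

```text
pointer 1.920870387397824 mark 1.9455655551875828
axis-based mark 1.9436715352489702 pointer tip 1.956507767070344
```

Run:
```python
from h import *
c=dict(np.load('pics/w13.npz')); cv2.imwrite('pics/w13d.png',c['image'][60:270,80:480])
```

```text
(no output)
```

View pics/w13d.png

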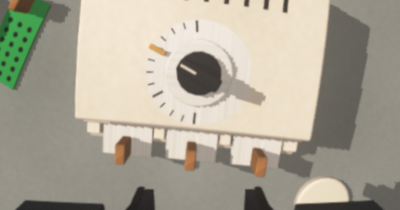

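The grips at (121,150), (191,156) and (259,162) show all three trays home, the pointer is at the brass marker, and the gripper is clear.

```bash
python3 -c "
from station import ctrl
print(ctrl.finish_job())"
```

```text
the job is handed in; nothing more can be done
None
```

The job is handed in: I turned the dial to off, slid all three trays home, then set the dial to within about 0.03 rad of the brass marker by my own measurement. The mug and seamer were never touched, and no verdict came back from the judge.

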